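# Sort check-valve cartridges by the feel of a loose piston

### The arm

A 6-joint arm with a two-finger parallel gripper is mounted at the origin on the work surface. World frame = base frame: x ahead of the robot, y to its left, z up, the work surface at z = 0. Lengths are in m, angles in rad, forces in N, time in s.
With the tool pointing down it reaches from about 0.25 to 0.725 m from the base axis. Payload 4 kg.
Tool frame: the origin (TCP) lies midway between the tips of the shut fingers; the grasp point (between the pads) lies 19 mm behind it; z points along the fingers, y is the direction in which the jaws open and shut (so a half turn about z gives the same grasp; the last joint's range is limited). The gripper opens to 85 mm and grips with 20 to 120 N. Pads are 22 mm wide; open, the fingers measure 114 mm over their backs; the gripper's body (76 mm by 85 mm) begins 54 mm behind the grasp point. The pads swing forward as they close: fully open they stand 13 mm farther back than shut.
Start: joints at [-1.118, 0.241, 0.005, 1.335, 0, 1.571], TCP at [0.219, -0.45, 0.231] pointing down, gripper open.
Joint ranges: [-2.72, 2.72], [-1.05, 1.87], [-1.09, 1.28], [-1.99, 2.15], [-1.42, 1.44], [-3.14, 3.14]. Speed limits (rad/s): [2.79, 2.79, 3.14, 3.14, 3.14, 3.14].

### API

Orientations are given as a unit quaternion [x, y, z, w].
In Python, from workcell import get_obs, camera, camera_model, job_done, masks_of gives the robot as it stands.
- The arm moves only by the tool jog_arm, never from a script. Its argument "deltas" is a list that holds one entry, the list of rows, each a list of 7 numbers: the shift along the tool's x, y, z in mm, then the turn, a rotation vector about the tool's x, y, z in degrees, then the finger opening in mm, from 0 to 85.4. A call has 1 to 5 rows; each row shifts and turns the pose as measured when the row begins, along the tool's axes as they then stand; what a row does not reach is not made up. A row lasts 1/10 s, in which the tool goes at most 50 mm and 8.59 degrees, less where a joint would pass 70% of its speed; a pose out of reach is approached as far as the arm can. A call with a gripper value outside its range is refused whole. The fingers move at their own pace and stop on an object; the grip force is fixed at half the most. Time passes only in rows, so rows that do not move let the fingers close. It gives the time, the measured TCP pose, the force and the opening at its end, in the units of the state.
- get_obs(): the state, without advancing time (a new reading comes with each control period).
- camera(name): name is "scene" or "top" or "wrist"; returns the picture (384x512x3 uint8, red, green, blue); there is no depth.
- camera_model(name): a dict with "fovy" (degrees; the focal length in pixels is half the picture's height over the tangent of half this angle, whatever the lens; pixels are square), "cx", "cy" (the principal point, pixels), "pose" (4x4, takes a point from camera to world coordinates); the wrist camera has in their place "T_tool_cam" (4x4, takes a point from camera to tool coordinates, whose origin is the TCP and whose axes are the flange's). Camera axes: x right, y down, z forward; pixel columns grow to the right and rows downward; lengths in m; the calibration is good to about 2 mm. A picture is of the moment at which its call begins: read the wrist's pose just before it. camera_model takes no time and is no camera call.
- job_done(): hands the job in, once; it reports no verdict.
Trained networks look in the newest picture that a camera, given by its name, has taken for a name from the list of things; names that differ only in an ending like _2 or _b are one class to them, and where a whole thing is asked for, a point or a joint stands for the part that bears it (a point fixed in the world has none). Each returns a list of dicts, best first, with "conf" (0 to 1); they miss things now and then, are a little off and sometimes report something else, mostly with a low value. They report only what shows in the picture. A call takes as long as a camera call.
- masks_of(target, camera): "pixels" (384x512 bool, what is visible of it) and "at" ([column, row] in pixels, amid what is visible of it).
The state is a dict: "clock": time; "joint_pos": joint angles; "joint_vel": joint speeds; "tau": joint torques, N m; "eef_pos": TCP position; "tool_rot": TCP orientation; "ft_force": force on the tool from outside, world axes, zero at the start; "ft_torque": the same for the moment, N m; "grip_width": finger opening in m.
Only numpy, scipy, OpenCV 4.12 (cv2) and the standard library are available. Lean on these libraries where they do the work, as an engineer would, in place of code of your own. Each camera call takes 0.05 s, during which the arm holds its last target. There are 200 camera calls.

### The job

In some of the three sealed check-valve cartridges on the bench the piston inside has come loose: it cannot be seen, only felt shifting from end to end when the cartridge is picked up and tilted one way and then the other. Tilt-test them, then put every sound cartridge in the shallow steel tray and every loose one in the deep white bin, lying flat on the floor, none on top of another. Set them down without dropping them, and leave the other things on the bench where they are.

Things in the scene. Friction and masses are not known exactly. Their poses are not given: they have to be found in the camera images.
- mat: Grey bench mat, fixed, 210 (x) by 340 mm (y), 3 mm thick; origin: centre of its underside, z up. Three sealed cartridges lie on it side by side, lengthwise along its x, one at each place_1..3. (The rules call them cart_1..3, in an order that is not told.) Elsewhere on the bench: a cork ring and a spanner between mat and robot, under 30 mm high; a beaker, jar and carton beyond the mat, to be left alone.
- place_1 (a point): Centre of the cartridge at the mat's +y side, to 3 mm; z up, x along its length. Cartridges look alike: aluminium bar of square section, 42 x 42 mm, 128 mm long, with a steel port (24 mm across, 11 mm long) at each end, 150 mm over all, lying flat, centre 24 mm above the bench; 0.6 to 0.9 kg. Hold by the 42 mm sides at mid-length, firmly (60 N or more), or it turns in the fingers.
- place_2 (a point): Centre of the cartridge in the middle, as place_1. In a sound cartridge the 0.35 kg steel piston is fast, up to 15 mm off the middle, so its balance may be uneven. In a loose one it slides along the length 25 mm either way, starts anywhere, sticks until tilted end-down by 14 degrees (tilt 25 to 35), crosses in about 0.4 s and stays there when gently levelled again.
- place_3 (a point): Centre of the cartridge at the mat's -y side, as place_1. For a loose cartridge held level, the wrist moment across its length differs by about 0.17 N m between after tilting one way and after tilting the other; for a sound one it does not change. How many are loose is not told, and place does not tell which.
- tray: Shallow steel tray for sound cartridges, open on top, fixed to the bench: 210 mm (x) by 220 mm (y), only 22 mm high, walls and floor 4 mm thick. Origin: centre of its underside, on the bench; z up.
- bin: Deep white plastic bin for loose (reject) cartridges, open on top, fixed to the bench: 210 mm (x) by 220 mm (y), 55 mm high, walls and floor 4 mm thick. Origin: centre of its underside, on the bench; z up.
- stopper: Bystander standing on the mat, off the cartridges' ends, to be left where it stands: small black rubber stopper, 30 mm across, 26 mm high. Origin: centre of its underside.
- vial: Bystander standing on the mat, off the cartridges' ends, to be left where it stands: small glass vial, 34 mm across, 60 mm high. Origin: centre of its underside.

How it is judged:
On the way:
1. a cartridge has been picked up off the bench and tilted end-down by at least 14 degrees (((angle between cart_1_center's own z axis and vertical above 0.244 rad and height (world z) of cart_1_center above 0.04 m) or (angle between cart_2_center's own z axis and vertical above 0.244 rad and height (world z) of cart_2_center above 0.04 m) or (angle between cart_3_center's own z axis and vertical above 0.244 rad and height (world z) of cart_3_center above 0.04 m))), for 0.1 s.
At the end, for the whole second after the job is handed in: Every loose cartridge lies flat in the deep white bin and every sound one flat in the shallow steel tray: centre inside the walls and 18 to 33 mm above the bench (so on the floor, not leaning or stacked), at rest (under 20 mm/s) (x of cart_1_center in the frame of bin between -0.08 and 0.08 m and y of cart_1_center in the frame of bin between -0.095 and 0.095 m and z of cart_1_center in the frame of bin between 0.018 and 0.033 m and linear speed of each of cart_1, cart_2, cart_3 below 0.02 m/s and x of cart_2_center in the frame of tray between -0.08 and 0.08 m and y of cart_2_center in the frame of tray between -0.095 and 0.095 m and z of cart_2_center in the frame of tray between 0.018 and 0.033 m and x of cart_3_center in the frame of bin between -0.08 and 0.08 m and y of cart_3_center in the frame of bin between -0.095 and 0.095 m and z of cart_3_center in the frame of bin between 0.018 and 0.033 m); the robot touches nothing.
It fails at once if a cartridge is dropped (falls from more than about 15 mm: moves at over 0.55 m/s while the fingers do not touch it) ((linear speed of cart_1 above 0.55 m/s and contact force between the fingers and cart_1 below 0.1 N) or (linear speed of cart_2 above 0.55 m/s and contact force between the fingers and cart_2 below 0.1 N) or (linear speed of cart_3 above 0.55 m/s and contact force between the fingers and cart_3 below 0.1 N)).
It fails at once if a bystander is moved by more than 40 mm (distance of any of cork_ring, stopper, spanner, beaker, reagent, carton, vial from where it was at the start of the episode above 0.04 m).
It also fails if it takes over 72 s, if anything falls off the work surface, if the arm or the gripper's body presses on something with over 40 N, if the wrist force passes 120 N, or if a joint passes its speed limit or range.

## Working session

There is one attempt and no reset: what is moved stays moved. The work goes in short steps, Python scripts to look and compute and a tool call to move; the robot and the scene stay as the last step left them, time stands still between calls to the robot, and variables do not carry over. Pictures are saved under pics/ and viewed, about 8 in all and at most 12, crops included, and the job is handed in when it is done.

Besides the shell and the picture viewer there is one more tool, called as name([rows], argument=value, ...), one row to a line, values as JSON. jog_arm: Moves the arm, as the interface text tells. Its arguments: {"type":"object","properties":{"deltas":{"type":"array"}},"required":["deltas"]}

```bash
ls; mkdir -p pics; python3 - <<'E'
from workcell import *
import cv2,numpy as np
print(get_obs())
for n in("scene","top"):
    im=camera(n); cv2.imwrite(f"pics/{n}0.png",im[:,:,::-1]); m=camera_model(n); print(n,m)
    for t in("mat","place_1","tray","bin","stopper","vial","cart_1"):
        try:
            for d in masks_of(t,n)[:4]: print(n,t,round(d["conf"],2),d["at"],d["pixels"].sum())
        except Exception as e: print(t,e)
E
```

```text
pics
{'clock': 0.0, 'joint_pos': array([-1.11803804e+00,  2.41422534e-01,  3.70463845e-03,  1.33519648e+00,
       -1.05536842e-05,  1.57076868e+00]), 'joint_vel': array([-0.00118046,  0.00011321, -0.00183199,  0.00040854, -0.00078439,
        0.00037077]), 'tau': array([ 4.50887483e-04, -3.72318900e+01,  2.52406955e+01,  1.71002682e-02,
       -9.43310795e-06, -1.14003416e-05]), 'eef_pos': array([ 0.21844063, -0.44904721,  0.23040071]), 'tool_rot': array([ 9.74481834e-01,  2.24463883e-01, -2.42826393e-04, -1.03082223e-03]), 'ft_force': array([-0.25657127,  0.01935048, -0.38726235]), 'ft_torque': array([-0.02194746,  0.07157756, -0.03507896]), 'grip_width': 0.085452795582907}
scene {'fovy': 46.9504985285989, 'cx': 257.9568030787024, 'cy': 186.20235924742778, 'pose': array([[-0.73137954,  0.43576507, -0.5245882 ,  1.09677504],
       [ 0.68196759,  0.46502824, -0.5645077 ,  0.55962575],
       [-0.00204441, -0.77062153, -0.63728979,  0.68703961],
       [ 0.        ,  0.        ,  0.        ,  1.        ]])}
scene mat 0.94 [272.4, 208.1] 4289
scene place_1 0.87 [277.2, 204.4] 4380
scene tray 0.72 [412.9, 271.5] 10266
scene bin 0.92 [187.8, 125.1] 4817
scene stopper 0.62 [252.3, 216.1] 174
scene vial 0.84 [290.3, 158.6] 244
cart_1 it knows: bin, mat, place, stopper, tray, vial
top {'fovy': 55.682586562880054, 'cx': 249.72329496668587, 'cy': 191.82279530570085, 'pose': array([[-0.14376658, -0.96648531,  0.21269068,  0.39159139],
       [-0.98960831,  0.14096263, -0.02837122,  0.02366914],
       [-0.00256107, -0.21455929, -0.97670761,  0.88776849],
       [ 0.        ,  0.        ,  0.        ,  1.        ]])}
top mat 0.74 [238.7, 213.8] 7870
top place_1 0.76 [262.1, 215.7] 8365
top place_1 0.31 [273.0, 247.7] 187
top tray 0.73 [112.0, 254.0] 8482
top bin 0.75 [398.5, 188.6] 8753
top vial 0.64 [274.2, 250.5] 158
cart_1 it knows: bin, mat, place, stopper, tray, vial
```

```bash
python3 - <<'E'
import cv2
cv2.imwrite("pics/top0b.png",cv2.resize(cv2.imread("pics/top0.png"),(800,600),interpolation=cv2.INTER_CUBIC))
E
```

```text
(no output)
```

View pics/top0b.png

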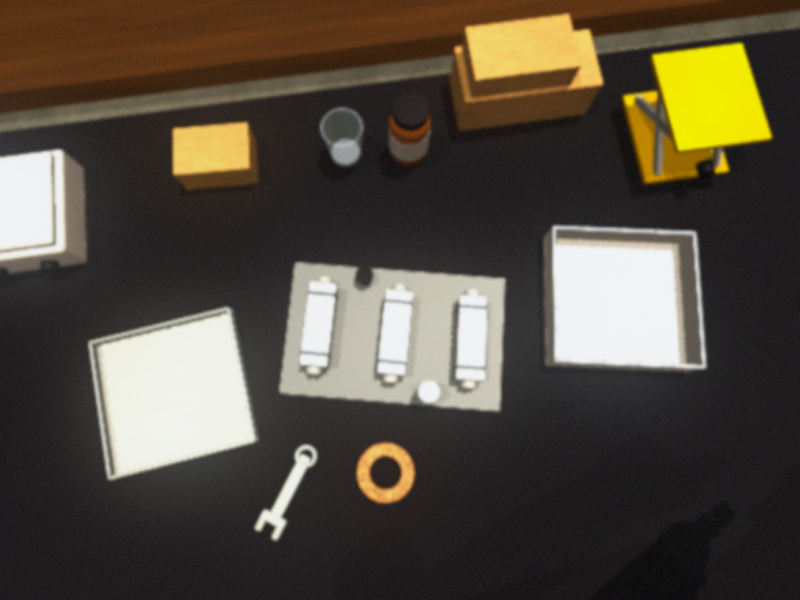

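View pics/scene0.png

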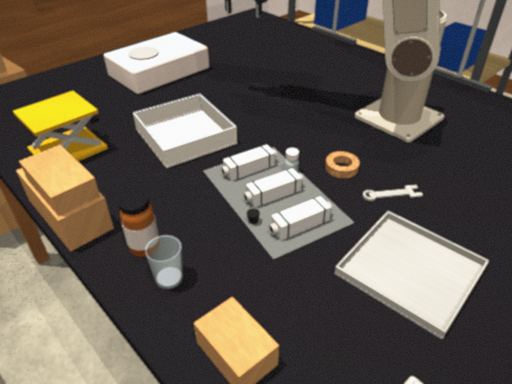

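Top view (800x600 scale): cartridges at about (318,328), (396,334) and (471,340), lengthwise up and down. Stopper at (364,277), vial at (428,392), tray around (172,393), bin around (625,298). The scene view agrees. Next I measure.

```bash
cat > h.py <<'E'
from workcell import *
import numpy as np, cv2
from scipy.spatial.transform import Rotation as R
def ray(n,uv,z):
    m=camera_model(n); f=192/np.tan(np.radians(m["fovy"]/2)); uv=np.atleast_2d(np.float64(uv))
    d=np.c_[(uv[:,0]-m["cx"])/f,(uv[:,1]-m["cy"])/f,np.ones(len(uv))]@m["pose"][:3,:3].T
    o=m["pose"][:3,3]; return o+d*((z-o[2])/d[:,2])[:,None]
def rect(p):
    c=cv2.minAreaRect((p[:,:2]*1000).astype(np.float32)); (w,h),a=c[1],c[2]
    return np.round(c[0],1),np.round((w,h),1),round(a,1)
E
python3 - <<'E'
from h import *
im=cv2.imread("pics/top0.png"); g=cv2.cvtColor(im,cv2.COLOR_BGR2GRAY)
s=lambda x,y:(x/1.5625,y/1.5625)
P=lambda l:[s(*q) for q in l]
print("mat",rect(ray("top",P([(295,263),(506,278),(500,411),(281,393)]),.003)))
print("tray",rect(ray("top",P([(89,342),(231,308),(257,440),(109,479)]),.022)))
print("bin",rect(ray("top",P([(553,226),(697,231),(706,370),(545,367)]),.055)))
print("stopper",ray("top",s(364,275),.026),"vial",ray("top",s(428,390),.06), "vial base", ray("top",s(426,402),.003))
_,b=cv2.threshold(g,215,255,0); n,l,st,ce=cv2.connectedComponentsWithStats(b)
for i in range(1,n):
    if 150<st[i,4]<3000:
        ys,xs=np.where(l==i); print(st[i],rect(ray("top",np.c_[xs,ys],.045)))
for nm,z in(("tray",.011),("bin",.03)):
  for cam in("top",):
    camera(cam); d=masks_of(nm,cam)[0]["pixels"]; ys,xs=np.where(d); print(nm,rect(ray(cam,np.c_[xs,ys],.022 if nm=="tray" else .055)))
E
```

```text
mat (array([526.9,  -2. ]), array([341.2, 210.6]), 77.5)
tray (array([489.6, 344.8]), array([208.3, 221.8]), 6.3)
bin (array([ 526.3, -346.8]), array([238.1, 218. ]), 79.6)
stopper [[0.62447362 0.0335829  0.026     ]] vial [[ 0.43213089 -0.03514932  0.06      ]] vial base [[ 0.41738067 -0.03328893  0.003     ]]
[  0  97  41  69 441] (array([811.5, 537.2]), array([ 96.2, 170.4]), 88.8)
[   0   98   33   62 1890] (array([820.1, 547.6]), array([154. ,  79.2]), 0.1)
[193 189  21  36 606] (array([556.4, 113.1]), array([40. , 85.6]), 76.6)
[243 194  20  37 616] (array([527.1,  -0.6]), array([39.9, 86.2]), 75.7)
[293 197  19  37 621] (array([ 502.3, -113.6]), array([40.8, 86.4]), 76.5)
[165 292  33  52 340] (array([318.8, 185.9]), array([ 31.5, 111.9]), 55.2)
tray (array([490.4, 345.5]), array([210.9, 224.3]), 6.1)
bin (array([ 528.6, -344.9]), array([233.7, 215.7]), 79.1)
```

```bash
python3 - <<'E'
from h import *
from scipy.optimize import minimize
m=camera_model("top"); f=192/np.tan(np.radians(m["fovy"]/2)); T=np.linalg.inv(m["pose"])
def proj(p,cam="top"):
    m=camera_model(cam); f=192/np.tan(np.radians(m["fovy"]/2)); T=np.linalg.inv(m["pose"])
    c=p@T[:3,:3].T+T[:3,3]; return c[:,:2]/c[:,2:]*f+[m["cx"],m["cy"]]
for nm,h,x0 in(("tray",.022,(.490,.345,6)),("bin",.055,(.527,-.346,-11))):
    res=[]
    for cams in(("top",),("scene",),("top","scene")):
        M={}
        for c in cams: camera(c); M[c]=masks_of(nm,c)[0]["pixels"]
        def cost(v):
            a=np.radians(v[2]); B=np.array([[sx*.105,sy*.11,z] for sx in(-1,1) for sy in(-1,1) for z in(0,h)])
            B[:,:2]=B[:,:2]@np.array([[np.cos(a),np.sin(a)],[-np.sin(a),np.cos(a)]])+v[:2]; s=0
            for c in cams:
                I=np.zeros((384,512),np.uint8); cv2.fillConvexPoly(I,cv2.convexHull((proj(B,c)*16).round().astype(np.int32)),1,shift=4)
                s+=1-(M[c]&(I>0)).sum()/(M[c]|(I>0)).sum()
            return s
        r=minimize(cost,x0,method="Nelder-Mead",options=dict(initial_simplex=[x0,np.add(x0,(.02,0,0)),np.add(x0,(0,.02,0)),np.add(x0,(0,0,8))]))
        print(nm,cams,np.round(r.x,4),round(r.fun,3))
im=cv2.imread("pics/top0.png")[130:250,335:465]; cv2.imwrite("pics/bin.png",cv2.resize(im,None,fx=5,fy=5,interpolation=cv2.INTER_CUBIC))
E
```

```text
tray ('top',) [0.4909 0.3466 6.0321] 0.036
tray ('scene',) [0.4921 0.3471 6.3029] 0.017
tray ('top', 'scene') [0.4907 0.3472 6.0023] 0.045
bin ('top',) [  0.5305  -0.3523 -11.0871] 0.023
bin ('scene',) [  0.5308  -0.3545 -10.77  ] 0.038Traceback (most recent call last):
  File "<stdin>", line 11, in <module>
IndexError: list index out of range
```

jog_arm([
  [[0, 0, 0, 0, 0, 8, 85], [0, -50, 0, 0, 0, 8, 85], [0, -50, 0, 0, 0, 8, 85]],
])

```text
clock: 2.0
eef_pos: [0.1962, -0.3556, 0.2281]
tool_rot: [1.0, 0.008, -0.001, -0.001]
ft_force: [0.1, 0.4, 2.0]
grip_width: 0.0844
```

```bash
python3 - <<'E'
from h import *
o=get_obs(); print(o["joint_pos"],R.from_quat(o["tool_rot"]).as_matrix()[:,0])
E
```

```text
[-1.06646829e+00  5.81296273e-02 -2.21145827e-01  1.29385990e+00
 -1.68735435e-04  2.05915122e+00] [ 0.99987163  0.01597388 -0.00124642]
```

```bash
cat >> h.py <<'E'
def pose(x,y,z,yaw,tilt=0):
    "mm, degrees: tool x along yaw, z down, then tilt about tool y"
    a=np.radians(yaw); c,s=np.cos(a),np.sin(a)
    return np.array([x,y,z])/1000, R.from_matrix(np.array([[c,s,0],[s,-c,0],[0,0,-1]]).T)*R.from_euler("y",tilt,degrees=True)
def now():
    o=get_obs(); return o["eef_pos"],R.from_quat(o["tool_rot"])
def plan(*goals,grip):
    "rows through goals (pose,n)"
    p,q=now(); out=[]
    for (P,Q),n in goals:
        rv=(q.inv()*Q).as_rotvec()
        for i in range(n):
            qi=q*R.from_rotvec(rv*i/n); out.append(np.r_[qi.inv().apply((P-p)*1000/n),np.degrees(rv)/n,grip])
        p,q=P,Q
    for k in range(0,len(out),5): print([[round(float(v),1) for v in r] for r in out[k:k+5]])
E
python3 - <<'E'
from h import *
plan((pose(502,-114,150,166.8),20),grip=85)
E
```

```text
[[15.5, -11.8, 3.9, -0.0, -0.0, -8.3, 85.0], [17.0, -9.5, 3.9, -0.0, -0.0, -8.3, 85.0], [18.2, -6.9, 3.9, -0.0, -0.0, -8.3, 85.0], [19.0, -4.2, 3.9, -0.0, -0.0, -8.3, 85.0], [19.4, -1.4, 3.9, -0.0, -0.0, -8.3, 85.0]]
[[19.4, 1.4, 3.9, -0.0, -0.0, -8.3, 85.0], [19.0, 4.2, 3.9, -0.0, -0.0, -8.3, 85.0], [18.2, 6.9, 3.9, -0.0, -0.0, -8.3, 85.0], [17.0, 9.4, 3.9, -0.0, -0.0, -8.3, 85.0], [15.5, 11.8, 3.9, -0.0, -0.0, -8.3, 85.0]]
[[13.6, 13.9, 3.9, -0.0, -0.0, -8.3, 85.0], [11.5, 15.7, 3.9, -0.0, -0.0, -8.3, 85.0], [9.1, 17.2, 3.9, -0.0, -0.0, -8.3, 85.0], [6.5, 18.4, 3.9, -0.0, -0.0, -8.3, 85.0], [3.8, 19.1, 3.9, -0.0, -0.0, -8.3, 85.0]]
[[1.0, 19.5, 3.9, -0.0, -0.0, -8.3, 85.0], [-1.8, 19.4, 3.9, -0.0, -0.0, -8.3, 85.0], [-4.6, 18.9, 3.9, -0.0, -0.0, -8.3, 85.0], [-7.3, 18.1, 3.9, -0.0, -0.0, -8.3, 85.0], [-9.8, 16.8, 3.9, -0.0, -0.0, -8.3, 85.0]]
```

jog_arm([
  [[15, -12, 4, 0, 0, -8.3, 85], [17, -9.5, 4, 0, 0, -8.3, 85], [18, -7, 4, 0, 0, -8.3, 85], [19, -4, 4, 0, 0, -8.3, 85], [19.5, -1.5, 4, 0, 0, -8.3, 85]],
])

```text
clock: 2.5
eef_pos: [0.2699, -0.2872, 0.2078]
tool_rot: [0.929, 0.371, -0.0, -0.002]
ft_force: [-0.9, -0.3, 0.5]
grip_width: 0.085
```

jog_arm([
  [[19.5, 1.5, 4, 0, 0, -8.3, 85], [19, 4, 4, 0, 0, -8.3, 85], [18, 7, 4, 0, 0, -8.3, 85], [17, 9.5, 4, 0, 0, -8.3, 85], [15.5, 12, 4, 0, 0, -8.3, 85]],
])

```text
clock: 3.0
eef_pos: [0.3479, -0.2221, 0.1879]
tool_rot: [0.728, 0.685, 0.001, -0.001]
ft_force: [0.4, -0.6, 0.3]
grip_width: 0.0847
```

jog_arm([
  [[13.5, 14, 4, 0, 0, -8.3, 85], [11.5, 16, 4, 0, 0, -8.3, 85], [9, 17, 4, 0, 0, -8.3, 85], [6.5, 18.5, 4, 0, 0, -8.3, 85], [4, 19, 4, 0, 0, -8.3, 85]],
])

```text
clock: 3.5
eef_pos: [0.4243, -0.1547, 0.1678]
tool_rot: [0.427, 0.904, 0.001, 0.0]
ft_force: [0.4, -0.9, -1.2]
grip_width: 0.0849
```

jog_arm([
  [[1, 19.5, 4, 0, 0, -8.3, 85], [-2, 19.5, 4, 0, 0, -8.3, 85], [-4.5, 19, 4, 0, 0, -8.3, 85], [-7, 18, 4, 0, 0, -8.3, 85], [-10, 17, 4, 0, 0, -8.3, 85]],
])

```text
clock: 4.0
eef_pos: [0.499, -0.0849, 0.1475]
tool_rot: [0.066, 0.998, 0.0, 0.001]
ft_force: [0.9, -0.4, 0.1]
grip_width: 0.0848
```

```bash
python3 - <<'E'
from h import *
o=get_obs(); print(o["joint_pos"]); plan((pose(502,-114,100,166.8),3),grip=85); 
P,Q=now(); m=camera_model("wrist"); im=camera("wrist"); cv2.imwrite("pics/w1.png",im[:,:,::-1]); print(m["T_tool_cam"].round(3),m["fovy"])
E
```

```text
[-1.69066288e-01  3.03732904e-01 -1.35138112e-01  1.12970437e+00
  9.81785574e-04 -3.69803164e-02]
[[-2.2, -9.5, 15.8, 0.0, 0.0, 1.9, 85.0], [-2.6, -9.4, 15.8, 0.0, 0.0, 1.9, 85.0], [-2.9, -9.3, 15.8, 0.0, 0.0, 1.9, 85.0]]
[[-0.001 -0.946 -0.325  0.083]
 [ 1.    -0.    -0.002 -0.001]
 [ 0.001 -0.325  0.946 -0.142]
 [ 0.     0.     0.     1.   ]] 68.49387467822687
```

View pics/w1.png

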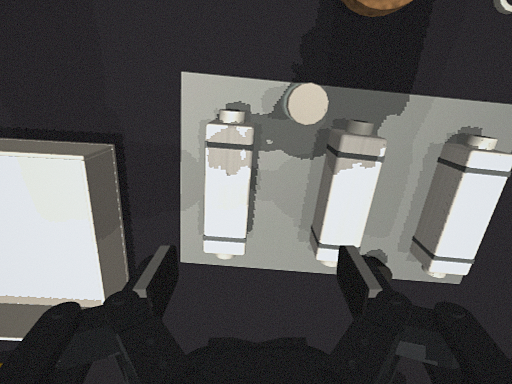

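```bash
cat >> h.py <<'E'
def wray(uv,z,P=None,Q=None):
    if P is None: P,Q=now()
    m=camera_model("wrist"); f=192/np.tan(np.radians(m["fovy"]/2)); uv=np.atleast_2d(np.float64(uv)); T=m["T_tool_cam"]
    d=Q.apply(np.c_[(uv[:,0]-m["cx"])/f,(uv[:,1]-m["cy"])/f,np.ones(len(uv))]@T[:3,:3].T); o=P+Q.apply(T[:3,3])
    return (o+d*((z-o[2])/d[:,2])[:,None])
E
python3 - <<'E'
from h import *
for c in([(208,146),(253,150),(247,241),(205,237)],[(328,148),(383,155),(361,251),(314,229)],[(440,161),(505,173),(470,265),(415,237)]):
    w=wray(c,.045)[:,:2]*1000; print(w.round(0).tolist(),w.mean(0).round(1),rect(w/1000))
print(wray([(307,103)],.06)[0])
E
```

```text
[[457.0, -121.0], [465.0, -83.0], [554.0, -100.0], [544.0, -140.0]] [ 505.1 -111.1] (array([ 505.3, -110.8]), array([41.1, 90.1]), 77.6)
[[472.0, -18.0], [484.0, 30.0], [579.0, 10.0], [549.0, -35.0]] [521.1  -3. ] (array([525.6,  -3.7]), array([50.2, 98.9]), 77.7)
[[496.0, 80.0], [515.0, 139.0], [610.0, 120.0], [570.0, 63.0]] [547.6 100.5] (array([552.8, 100. ]), array([ 64.7, 101.3]), 76.6)
[ 0.4311468  -0.03574363  0.06      ]
```

```bash
python3 - <<'E'
from h import *
plan((pose(503,-113,75,167),4),(pose(503,-113,20,167),3),grip=85)
E
```

```text
[[-1.3, -7.4, 17.9, 0.0, 0.1, 1.5, 85.0], [-1.6, -7.4, 18.0, 0.0, 0.1, 1.5, 85.0], [-1.8, -7.3, 18.0, 0.0, 0.1, 1.5, 85.0], [-2.0, -7.3, 18.0, 0.0, 0.1, 1.5, 85.0], [0.0, 0.0, 18.3, 0.0, 0.0, 0.0, 85.0]]
[[0.0, 0.0, 18.3, 0.0, 0.0, 0.0, 85.0], [0.0, 0.0, 18.3, 0.0, 0.0, 0.0, 85.0]]
```

jog_arm([
  [[-1.5, -7.5, 18, 0, 0, 1.5, 85], [-1.5, -7.5, 18, 0, 0, 1.5, 85], [-2, -7.5, 18, 0, 0, 1.5, 85], [-2, -7.5, 18, 0, 0, 1.5, 85], [0, 0, 10, 0, 0, 0, 85]],
])

```text
clock: 4.55
eef_pos: [0.5068, -0.1135, 0.0641]
tool_rot: [0.117, 0.993, 0.001, 0.005]
ft_force: [0.1, 0.4, 0.1]
grip_width: 0.0851
```

```bash
python3 - <<'E'
from h import *
plan((pose(503,-113,5,167),4),grip=85); o=get_obs();print(o["ft_force"],o["ft_torque"])
E
```

```text
[[1.1, -0.1, 14.8, 0.0, 0.1, -0.1, 85.0], [1.1, -0.1, 14.8, 0.0, 0.1, -0.1, 85.0], [1.0, -0.1, 14.8, 0.0, 0.1, -0.1, 85.0], [1.0, -0.1, 14.8, 0.0, 0.1, -0.1, 85.0]]
[0.07675375 0.4279074  0.10721073] [-0.00077934  0.00164884  0.04770417]
```

jog_arm([
  [[1, 0, 15, 0, 0.2, 0, 85], [1, 0, 15, 0, 0.2, 0, 85], [1, 0, 15, 0, 0.1, 0, 85], [1, 0, 13, 0, 0, 0, 85], [0, 0, 0, 0, 0, 0, 85]],
])

```text
clock: 5.05
eef_pos: [0.5026, -0.1119, 0.0038]
tool_rot: [0.117, 0.993, 0.002, -0.0]
ft_force: [0.1, 0.1, 0.1]
grip_width: 0.0849
```

jog_arm([
  [[0, 0, 0, 0, 0, 0, 60], [0, 0, 0, 0, 0, 0, 38], [0, 0, 0, 0, 0, 0, 36], [0, 0, 0, 0, 0, 0, 36], [0, 0, 0, 0, 0, 0, 36]],
])

```text
clock: 5.55
eef_pos: [0.5038, -0.1128, 0.0061]
tool_rot: [0.118, 0.993, 0.001, 0.001]
ft_force: [1.2, -0.4, -5.5]
grip_width: 0.0414
```

jog_arm([
  [[0, 0, 0, 0, 0, 0, 30], [0, 0, -15, 0, 0, 0, 30], [0, 0, -30, 0, 0, 0, 30], [0, 0, -35, 0, 0, 0, 30], [0, 0, -20, 0, 0, 0, 30]],
])

```text
clock: 6.05
eef_pos: [0.4959, -0.1105, 0.1011]
tool_rot: [0.117, 0.993, 0.003, -0.009]
ft_force: [0.1, 0.3, -6.7]
grip_width: 0.0415
```

jog_arm([
  [[0, 0, -30, 0, 0, 0, 30], [0, 0, -20, 0, 0, 0, 30], [0, 0, 0, 0, 0, 0, 30], [0, 0, 0, 0, 0, 0, 30]],
])

```text
clock: 6.45
eef_pos: [0.4947, -0.1096, 0.1516]
tool_rot: [0.117, 0.993, 0.004, -0.011]
ft_force: [-0.9, 0.7, -6.9]
grip_width: 0.0418
```

```bash
cat >> h.py <<'E'
def ft():
    o=get_obs(); p,q=now(); f,t=o["ft_force"],o["ft_torque"]
    print("F",f.round(2),"T",t.round(3),"tooly moment",round(float(q.inv().apply(t)[1]),3),"tau",o["tau"].round(2),"j",o["joint_pos"].round(2),"v",abs(o["joint_vel"]).max().round(3),
     "p",p.round(4),"xyaw",np.degrees(np.arctan2(*q.as_matrix()[1::-1,0])).round(1),"z",q.as_matrix()[:,2].round(3))
E
python3 -c "
from h import *
ft()"
```

```text
F [-0.85  0.68 -6.89] T [ 0.02   0.067 -0.013] tooly moment 0.07 tau [-0.000e+00 -4.420e+01  2.715e+01  1.500e-01  3.000e-02 -0.000e+00] j [-0.22  0.32 -0.1   1.17  0.01  0.01] v 0.005 p [ 0.4947 -0.1096  0.1516] xyaw 166.5 z [-0.021  0.011 -1.   ]
```

jog_arm([
  [[0, 0, 0, 0, 7, 0, 30], [0, 0, 0, 0, 8, 0, 30], [0, 0, 0, 0, 8, 0, 30], [0, 0, 0, 0, 6, 0, 30], [0, 0, 0, 0, 0, 0, 30]],
])

```text
clock: 6.95
eef_pos: [0.487, -0.1074, 0.1389]
tool_rot: [0.112, 0.954, 0.036, -0.277]
ft_force: [-0.4, 0.7, -7.8]
grip_width: 0.0417
```

jog_arm([
  [[0, 0, 0, 0, 0, 0, 30], [0, 0, 0, 0, 0, 0, 30], [0, 0, 0, 0, 0, 0, 30], [0, 0, 0, 0, 0, 0, 30], [0, 0, 0, 0, 0, 0, 30]],
])

```text
clock: 7.45
eef_pos: [0.4864, -0.1071, 0.1388]
tool_rot: [0.112, 0.955, 0.035, -0.273]
ft_force: [0.3, 0.4, -7.0]
grip_width: 0.0416
```

```bash
python3 -c "
from h import *
ft(); plan((pose(495,-110,150,167),6),grip=30)"
```

```text
F [ 0.27  0.44 -7.02] T [-0.278 -1.187  0.017] tooly moment -1.219 tau [ 0.000e+00 -5.801e+01  2.175e+01  5.300e+00  5.000e-02 -0.000e+00] j [-0.22  0.76  0.43  1.8   0.01  0.01] v 0.037 p [ 0.4864 -0.1071  0.1388] xyaw 166.7 z [-0.513  0.128 -0.849]
[[-0.3, -0.1, -2.4, 0.1, -5.3, -0.1, 30.0], [-0.5, -0.1, -2.3, 0.1, -5.3, -0.1, 30.0], [-0.7, -0.1, -2.3, 0.1, -5.3, -0.1, 30.0], [-0.9, -0.1, -2.2, 0.1, -5.3, -0.1, 30.0], [-1.1, -0.1, -2.1, 0.1, -5.3, -0.1, 30.0]]
[[-1.3, -0.1, -2.0, 0.1, -5.3, -0.1, 30.0]]
```

jog_arm([
  [[0, 0, -2, 0, -5, 0, 30], [0, 0, -2, 0, -6, 0, 30], [-1, 0, -2, 0, -6, 0, 30], [-1, 0, -2, 0, -6, 0, 30], [-1, 0, -2, 0, -6, 0, 30]],
])

```text
clock: 7.95
eef_pos: [0.4922, -0.1086, 0.1489]
tool_rot: [0.117, 0.993, 0.005, -0.016]
ft_force: [-0.3, 0.8, -6.3]
grip_width: 0.0415
```

jog_arm([
  [[-1, 0, -2, 0, -2, 0, 30], [0, 0, 0, 0, 0, 0, 30], [0, 0, 0, 0, 0, 0, 30], [0, 0, 0, 0, 0, 0, 30]],
])

```text
clock: 8.35
eef_pos: [0.486, -0.1072, 0.1558]
tool_rot: [0.117, 0.993, 0.003, 0.002]
ft_force: [-0.3, 0.6, -7.9]
grip_width: 0.0412
```

```bash
python3 -c "
from h import *
ft()"
```

```text
F [-0.31  0.59 -7.86] T [ 0.015  0.017 -0.019] tooly moment 0.02 tau [ 0.000e+00 -4.163e+01  2.607e+01  1.000e-02  3.000e-02 -0.000e+00] j [-0.22  0.28 -0.15  1.14  0.01  0.01] v 0.014 p [ 0.486  -0.1072  0.1558] xyaw 166.5 z [ 0.005  0.005 -1.   ]
```

jog_arm([
  [[0, 0, 0, 0, -7, 0, 30], [0, 0, 0, 0, -8, 0, 30], [0, 0, 0, 0, -8, 0, 30], [0, 0, 0, 0, -7, 0, 30], [0, 0, 0, 0, 0, 0, 30]],
])

```text
clock: 8.85
eef_pos: [0.4803, -0.106, 0.1454]
tool_rot: [0.114, 0.96, -0.027, 0.254]
ft_force: [-3.0, 0.4, -9.1]
grip_width: 0.0418
```

jog_arm([
  [[0, 0, 0, 0, 0, 0, 30], [0, 0, 0, 0, 0, 0, 30], [0, 0, 0, 0, 0, 0, 30], [0, 0, 0, 0, 0, 0, 30], [0, 0, 0, 0, 0, 0, 30]],
])

```text
clock: 9.35
eef_pos: [0.4849, -0.107, 0.1474]
tool_rot: [0.115, 0.961, -0.027, 0.251]
ft_force: [0.8, -0.5, -7.5]
grip_width: 0.0414
```

```bash
python3 -c "
from h import *
ft(); plan((pose(495,-110,150,167),6),grip=30)"
```

```text
F [ 0.79 -0.49 -7.55] T [ 0.285  1.137 -0.031] tooly moment 1.171 tau [ 0.000e+00 -2.622e+01  2.774e+01 -4.940e+00 -2.000e-02 -0.000e+00] j [-0.21 -0.03 -0.69  0.4  -0.01  0.02] v 0.034 p [ 0.4849 -0.107   0.1474] xyaw 166.3 z [ 0.476 -0.109 -0.873]
[[-1.7, -0.1, 0.5, 0.0, 4.9, -0.1, 30.0], [-1.8, -0.1, 0.3, 0.0, 4.9, -0.1, 30.0], [-1.8, -0.1, 0.2, 0.0, 4.9, -0.1, 30.0], [-1.8, -0.1, 0.0, 0.0, 4.9, -0.1, 30.0], [-1.8, -0.1, -0.1, 0.0, 4.9, -0.1, 30.0]]
[[-1.8, -0.1, -0.3, 0.0, 4.9, -0.1, 30.0]]
```

jog_arm([
  [[-1.5, 0, 0, 0, 5, 0, 30], [-1.5, 0, 0, 0, 5, 0, 30], [-1.5, 0, 0, 0, 5, 0, 30], [-1.5, 0, 0, 0, 5, 0, 30], [-1.5, 0, 0, 0, 5, 0, 30]],
])

```text
clock: 9.85
eef_pos: [0.4922, -0.1088, 0.1504]
tool_rot: [0.118, 0.993, -0.001, 0.031]
ft_force: [0.7, -0.7, -7.1]
grip_width: 0.0417
```

jog_arm([
  [[0, 0, 0, 0, 3, 0, 30], [0, 0, 0, 0, 0, 0, 30], [0, 0, 0, 0, 0, 0, 30], [0, 0, 0, 0, 0, 0, 30]],
])

```text
clock: 10.25
eef_pos: [0.5011, -0.1109, 0.1514]
tool_rot: [0.118, 0.993, 0.002, 0.009]
ft_force: [-0.4, -0.3, -6.2]
grip_width: 0.0415
```

```bash
python3 -c "
from h import *
ft()
for a in '.'*5: camera('scene'); o=get_obs(); print(o['ft_torque'].round(3),now()[1].inv().apply(o['ft_torque'])[1])
"
```

```text
F [-0.43 -0.35 -6.24] T [ 0.005  0.118 -0.019] tooly moment 0.116 tau [-1.000e-02 -4.196e+01  2.676e+01 -2.800e-01  3.000e-02 -0.000e+00] j [-0.22  0.3  -0.13  1.12  0.01  0.01] v 0.012 p [ 0.5011 -0.1109  0.1514] xyaw 166.5 z [ 0.019  0.002 -1.   ]
[0.036 0.074 0.009] 0.08038792904501549
[ 0.053  0.101 -0.01 ] 0.11062819142090002
[-0.045  0.104  0.038] 0.09056040752441606
[ 0.03   0.069 -0.001] 0.07384777918871069
[ 0.007  0.051 -0.029] 0.051401530254967895
```

jog_arm([
  [[0, 0, 0, 0, 8, 0, 30], [0, 0, 0, 0, 8, 0, 30], [0, 0, 0, 0, 8, 0, 30], [0, 0, 0, 0, 6, 0, 30], [0, 0, 0, 0, 0, 0, 30]],
])

```text
clock: 11.0
eef_pos: [0.4954, -0.1096, 0.1488]
tool_rot: [0.113, 0.959, 0.033, -0.257]
ft_force: [0.0, -0.3, -8.9]
grip_width: 0.0415
```

jog_arm([
  [[0, 0, 0, 0, 0, 0, 30], [0, 0, 0, 0, 0, 0, 30], [0, 0, 0, 0, 0, 0, 30], [0, 0, 0, 0, 0, 0, 30]],
])

```text
clock: 11.4
eef_pos: [0.4968, -0.1099, 0.1513]
tool_rot: [0.113, 0.961, 0.033, -0.251]
ft_force: [0.4, -0.6, -7.0]
grip_width: 0.0411
```

jog_arm([
  [[0, 0, -2, 0, -5, 0, 30], [0, 0, -2, 0, -6, 0, 30], [-1, 0, -2, 0, -6, 0, 30], [-1, 0, -2, 0, -6, 0, 30], [-1, 0, -2, 0, -5, 0, 30]],
])

```text
clock: 11.9
eef_pos: [0.5005, -0.1109, 0.163]
tool_rot: [0.118, 0.993, 0.003, -0.001]
ft_force: [0.7, 0.2, -6.0]
grip_width: 0.0415
```

jog_arm([
  [[0, 0, 0, 0, 0, 0, 30], [0, 0, 0, 0, 0, 0, 30]],
])

```text
clock: 12.1
eef_pos: [0.4952, -0.1096, 0.1665]
tool_rot: [0.117, 0.993, 0.003, -0.001]
ft_force: [-0.3, 0.0, -6.7]
grip_width: 0.0415
```

```bash
cat >> h.py <<'E'
def level(n=8,k=2.35):
    "mean level moment about tool y, corrected for the small remaining tilt"
    L=[]
    for _ in range(n):
        camera("scene"); o=get_obs(); q=R.from_quat(o["tool_rot"]); s=-q.as_matrix()[2,0]; s=q.as_matrix()[2,0]
        L.append((q.inv().apply(o["ft_torque"])[1],s,o["ft_force"][2]))
    m=np.mean(L,0); print("raw",m.round(4),"sd",np.std(L,0).round(3),"corr -",round(m[0]-k*m[1],3),"corr +",round(m[0]+k*m[1],3))
E
python3 -c "
from h import *
ft();level()
"
```

```text
F [-0.28  0.05 -6.7 ] T [0.047 0.017 0.042] tooly moment 0.028 tau [ 1.000e-02 -4.245e+01  2.583e+01  4.000e-02  3.000e-02  0.000e+00] j [-0.22  0.29 -0.1   1.18  0.01  0.01] v 0.052 p [ 0.4952 -0.1096  0.1665] xyaw 166.5 z [-0.001  0.007 -1.   ]
raw [ 3.1500e-02  3.2000e-03 -6.8832e+00] sd [0.059 0.    0.413] corr - 0.024 corr + 0.039
```

```bash
sed -i 's/s=-q.as_matrix()\[2,0\]; //' h.py; python3 -c "
from h import *
plan((pose(486,397,150,186),15),grip=30)
"
```

```text
[[8.6, 32.7, 1.2, 0.0, -0.0, -1.3, 30.0], [7.8, 32.9, 1.2, 0.0, -0.0, -1.3, 30.0], [7.1, 33.0, 1.1, 0.0, -0.0, -1.3, 30.0], [6.3, 33.2, 1.1, 0.0, -0.0, -1.3, 30.0], [5.6, 33.3, 1.1, 0.0, -0.0, -1.3, 30.0]]
[[4.8, 33.5, 1.1, 0.0, -0.0, -1.3, 30.0], [4.1, 33.6, 1.1, 0.0, -0.0, -1.3, 30.0], [3.3, 33.6, 1.1, 0.0, -0.0, -1.3, 30.0], [2.5, 33.7, 1.1, 0.0, -0.0, -1.3, 30.0], [1.8, 33.8, 1.0, 0.0, -0.0, -1.3, 30.0]]
[[1.0, 33.8, 1.0, 0.0, -0.0, -1.3, 30.0], [0.2, 33.8, 1.0, 0.0, -0.0, -1.3, 30.0], [-0.5, 33.8, 1.0, 0.0, -0.0, -1.3, 30.0], [-1.3, 33.8, 1.0, 0.0, -0.0, -1.3, 30.0], [-2.1, 33.7, 1.0, 0.0, -0.0, -1.3, 30.0]]
```

jog_arm([
  [[8.5, 20, 1, 0, 0, -1.3, 30], [8, 33, 1, 0, 0, -1.3, 30], [7, 33, 1, 0, 0, -1.3, 30], [6.5, 33, 1, 0, 0, -1.3, 30], [5.5, 33, 1, 0, 0, -1.3, 30]],
])

```text
clock: 13.0
eef_pos: [0.4923, 0.0461, 0.1577]
tool_rot: [0.064, 0.998, 0.002, -0.003]
ft_force: [0.3, -0.2, -6.5]
grip_width: 0.0412
```

jog_arm([
  [[5, 33.5, 1, 0, 0, -1.3, 30], [4, 33.5, 1, 0, 0, -1.3, 30], [3.5, 33.5, 1, 0, 0, -1.3, 30], [2.5, 33.5, 1, 0, 0, -1.3, 30], [2, 34, 1, 0, 0, -1.3, 30]],
])

```text
clock: 13.5
eef_pos: [0.4893, 0.2221, 0.1512]
tool_rot: [0.005, 1.0, 0.002, -0.004]
ft_force: [0.5, 0.2, -7.3]
grip_width: 0.0412
```

jog_arm([
  [[1, 34, 1, 0, 0, -1.3, 30], [0, 34, 1, 0, 0, -1.3, 30], [-0.5, 34, 1, 0, 0, -1.3, 30], [-1, 30, 1, 0, 0, -1.3, 30], [-2, 20, 1, 0, 0, -1.3, 30]],
])

```text
clock: 14.0
eef_pos: [0.4863, 0.3834, 0.1424]
tool_rot: [-0.055, 0.998, 0.001, -0.007]
ft_force: [0.6, 0.1, -6.2]
grip_width: 0.0414
```

```bash
python3 -c "
from h import *
ft(); plan((pose(486,397,60,186),5),grip=30)
"
```

```text
F [ 0.59  0.11 -6.18] T [-0.002 -0.015 -0.026] tooly moment -0.015 tau [-1.400e-01 -5.514e+01  2.617e+01 -9.000e-02  1.900e-01  3.000e-02] j [0.66 0.53 0.2  1.25 0.01 0.55] v 0.406 p [0.4863 0.3834 0.1424] xyaw -173.7 z [-0.013  0.001 -1.   ]
[[-0.5, 2.7, 16.5, 0.0, -0.2, 0.1, 30.0], [-0.4, 2.7, 16.5, 0.0, -0.2, 0.1, 30.0], [-0.4, 2.7, 16.5, 0.0, -0.2, 0.1, 30.0], [-0.3, 2.7, 16.5, 0.0, -0.2, 0.1, 30.0], [-0.3, 2.7, 16.5, 0.0, -0.2, 0.1, 30.0]]
```

jog_arm([
  [[0, 2, 10, 0, -0.2, 0, 30], [0, 2, 20, 0, -0.2, 0, 30], [0, 2, 20, 0, -0.2, 0, 30], [0, 2, 20, 0, -0.2, 0, 30], [0, 0, 10, 0, 0, 0, 30]],
])

```text
clock: 14.5
eef_pos: [0.4851, 0.3956, 0.0559]
tool_rot: [-0.057, 0.998, 0.001, -0.0]
ft_force: [0.1, -0.4, -6.5]
grip_width: 0.041
```

```bash
python3 -c "
from h import *
ft(); plan((pose(486,397,10,186),5),grip=30)
"
```

```text
F [ 0.05 -0.39 -6.47] T [-0.082  0.05  -0.016] tooly moment 0.059 tau [ 2.100e-01 -5.704e+01  2.641e+01 -3.000e-01  1.000e-02  1.000e-02] j [0.68 0.61 0.09 1.06 0.   0.57] v 0.206 p [0.4851 0.3956 0.0559] xyaw -173.4 z [-0.001  0.001 -1.   ]
[[-0.2, 0.3, 9.2, 0.0, -0.0, 0.1, 30.0], [-0.2, 0.3, 9.2, 0.0, -0.0, 0.1, 30.0], [-0.2, 0.3, 9.2, 0.0, -0.0, 0.1, 30.0], [-0.2, 0.3, 9.2, 0.0, -0.0, 0.1, 30.0], [-0.2, 0.3, 9.2, 0.0, -0.0, 0.1, 30.0]]
```

jog_arm([
  [[0, 0, 12, 0, 0, 0, 30], [0, 0, 13, 0, 0, 0, 30], [0, 0, 10, 0, 0, 0, 30], [0, 0, 5, 0, 0, 0, 30], [0, 0, 2, 0, 0, 0, 30]],
])

```text
clock: 15.0
eef_pos: [0.4852, 0.3935, 0.0088]
tool_rot: [-0.056, 0.998, -0.001, -0.002]
ft_force: [0.0, -0.5, -7.0]
grip_width: 0.0415
```

jog_arm([
  [[0, 0, 0, 0, 0, 0, 30], [0, 0, 0, 0, 0, 0, 30]],
])

```text
clock: 15.2
eef_pos: [0.4857, 0.3937, 0.0093]
tool_rot: [-0.056, 0.998, -0.0, -0.001]
ft_force: [0.4, -0.8, -7.1]
grip_width: 0.0411
```

jog_arm([
  [[0, 0, 2, 0, 0, 0, 30], [0, 0, 1, 0, 0, 0, 30], [0, 0, 0, 0, 0, 0, 44], [0, 0, 0, 0, 0, 0, 52], [0, 0, 0, 0, 0, 0, 60]],
])

```text
clock: 15.7
eef_pos: [0.4899, 0.3972, 0.0124]
tool_rot: [-0.056, 0.998, 0.003, 0.004]
ft_force: [-0.2, -0.2, 1.7]
grip_width: 0.0597
```

jog_arm([
  [[0, 0, -10, 0, 0, 0, 60], [0, 0, -35, 0, 0, 0, 60], [0, 0, -40, 0, 0, 0, 60], [0, -10, -30, 0, 0, 0, 85], [0, -20, 0, 0, 0, 0, 85]],
])

```text
clock: 16.2
eef_pos: [0.4935, 0.3692, 0.1364]
tool_rot: [-0.058, 0.998, 0.005, 0.007]
ft_force: [1.1, -0.0, -0.8]
grip_width: 0.0845
```

```bash
python3 -c "
from h import *
ft(); plan((pose(555.5,112.5,100,167),10),grip=85)
"
```

```text
F [ 1.12 -0.02 -0.78] T [-0.056  0.004  0.011] tooly moment 0.01 tau [  1.73 -46.7   24.06   0.82   0.08   0.28] j [0.64 0.51 0.15 1.19 0.   0.53] v 0.38 p [0.4935 0.3692 0.1364] xyaw -173.4 z [ 0.013  0.012 -1.   ]
[[-3.1, -26.2, 3.4, 0.1, 0.1, 2.0, 85.0], [-4.0, -26.1, 3.5, 0.1, 0.1, 2.0, 85.0], [-4.9, -26.0, 3.5, 0.1, 0.1, 2.0, 85.0], [-5.8, -25.8, 3.5, 0.1, 0.1, 2.0, 85.0], [-6.7, -25.6, 3.5, 0.1, 0.1, 2.0, 85.0]]
[[-7.6, -25.3, 3.6, 0.1, 0.1, 2.0, 85.0], [-8.5, -25.0, 3.6, 0.1, 0.1, 2.0, 85.0], [-9.3, -24.7, 3.6, 0.1, 0.1, 2.0, 85.0], [-10.2, -24.4, 3.6, 0.1, 0.1, 2.0, 85.0], [-11.0, -24.0, 3.6, 0.1, 0.1, 2.0, 85.0]]
```

jog_arm([
  [[-3, -26, 3.5, 0, 0, 2, 85], [-4, -26, 3.5, 0, 0, 2, 85], [-5, -26, 3.5, 0, 0, 2, 85], [-6, -26, 3.5, 0, 0, 2, 85], [-7, -25.5, 3.5, 0, 0, 2, 85]],
])

```text
clock: 16.7
eef_pos: [0.5268, 0.2372, 0.1235]
tool_rot: [0.031, 0.999, 0.009, 0.011]
ft_force: [0.0, 0.1, 0.7]
grip_width: 0.085
```

jog_arm([
  [[-7.5, -25.5, 3.5, 0, 0, 2, 85], [-8.5, -25, 3.5, 0, 0, 2, 85], [-9, -25, 3.5, 0, 0, 2, 85], [-10, -20, 3.5, 0, 0, 2, 85], [-9, -10, 3.5, 0, 0, 2, 85]],
])

```text
clock: 17.2
eef_pos: [0.5578, 0.1179, 0.1061]
tool_rot: [0.124, 0.992, 0.01, 0.012]
ft_force: [0.7, 0.2, -0.5]
grip_width: 0.0849
```

```bash
python3 -c "
from h import *
ft(); im=camera('wrist'); cv2.imwrite('pics/w2.png',im[:,:,::-1]); plan((pose(556,113,60,167),4),grip=85)
"
```

```text
F [ 0.67  0.25 -0.53] T [-0.016  0.078 -0.023] tooly moment 0.071 tau [  0.48 -45.09  22.96  -0.13  -0.05  -0.17] j [ 0.2   0.44 -0.05  1.05  0.01  0.45] v 0.239 p [0.5578 0.1179 0.1061] xyaw 165.7 z [ 0.025  0.017 -1.   ]
[[0.7, -1.3, 11.3, 0.3, 0.3, -0.3, 85.0], [0.6, -1.2, 11.4, 0.3, 0.3, -0.3, 85.0], [0.6, -1.1, 11.4, 0.3, 0.3, -0.3, 85.0], [0.5, -1.1, 11.4, 0.3, 0.3, -0.3, 85.0]]
```

View pics/w2.png

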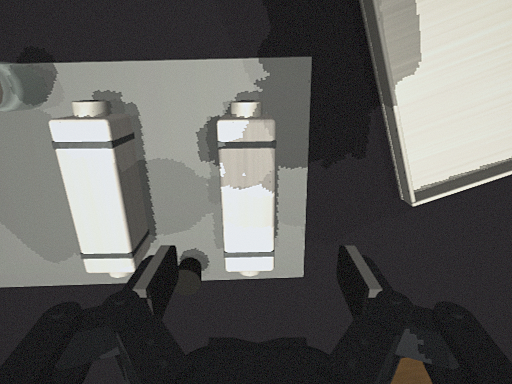

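```bash
python3 -c "
from h import *
w=wray([(220,144),(275,144),(273,250),(224,250)],.045)*1000; print(w.round(0)[:,:2].tolist(),w.mean(0).round(1),rect(w/1000)); w=wray([(53,144),(111,140),(127,253),(82,258)],.045)*1000; print(w.round(0)[:,:2].tolist(),w.mean(0).round(1),rect(w/1000)); print(now()[0])
plan((pose(556,112.5,5,167),8),grip=85)
"
```

```text
[[507.0, 103.0], [517.0, 141.0], [602.0, 119.0], [591.0, 80.0]] [554.1 110.9  45. ] (array([554.2, 111.2]), array([40.4, 88.1]), 75.1)
[[477.0, -11.0], [484.0, 29.0], [573.0, 3.0], [568.0, -34.0]] [525.7  -3.3  45. ] (array([526.3,  -2.5]), array([41.1, 97. ]), 75.7)
[0.55872905 0.11655163 0.10550793]
[[0.5, -0.8, 12.5, 0.2, 0.2, -0.2, 85.0], [0.4, -0.8, 12.5, 0.2, 0.2, -0.2, 85.0], [0.4, -0.8, 12.5, 0.2, 0.2, -0.2, 85.0], [0.4, -0.7, 12.6, 0.2, 0.2, -0.2, 85.0], [0.3, -0.7, 12.6, 0.2, 0.2, -0.2, 85.0]]
[[0.3, -0.7, 12.6, 0.2, 0.2, -0.2, 85.0], [0.3, -0.6, 12.6, 0.2, 0.2, -0.2, 85.0], [0.3, -0.6, 12.6, 0.2, 0.2, -0.2, 85.0]]
```

jog_arm([
  [[1, -1, 13, 0.3, 0.3, -0.2, 85], [1, -1, 13, 0.3, 0.3, -0.2, 85], [0.5, -1, 13, 0.3, 0.3, -0.2, 85], [0.5, -1, 13, 0.2, 0.3, -0.2, 85], [0.5, 0, 10, 0, 0, 0, 85]],
])

```text
clock: 17.75
eef_pos: [0.555, 0.1167, 0.0391]
tool_rot: [0.116, 0.993, 0.001, -0.0]
ft_force: [-0.8, 0.4, -0.2]
grip_width: 0.0853
```

```bash
python3 -c "
from h import *
ft();plan((pose(555,112,5,167),4),grip=85)
"
```

```text
F [-0.81  0.42 -0.22] T [0.019 0.017 0.068] tooly moment 0.021 tau [-1.600e-01 -4.691e+01  2.165e+01  3.100e-01 -1.000e-02 -2.000e-02] j [ 0.21  0.52 -0.11  0.94  0.    0.44] v 0.25 p [0.555  0.1167 0.0391] xyaw 166.7 z [-0.     0.003 -1.   ]
[[-0.3, -1.2, 8.5, 0.0, -0.0, -0.1, 85.0], [-0.3, -1.1, 8.5, 0.0, -0.0, -0.1, 85.0], [-0.3, -1.1, 8.5, 0.0, -0.0, -0.1, 85.0], [-0.3, -1.1, 8.5, 0.0, -0.0, -0.1, 85.0]]
```

jog_arm([
  [[0, -1.5, 9, 0, 0, 0, 85], [0, -1.5, 9, 0, 0, 0, 85], [0, -1, 8, 0, 0, 0, 85], [0, -1, 4, 0, 0, 0, 85], [0, 0, 0, 0, 0, 0, 85]],
])

```text
clock: 18.25
eef_pos: [0.5513, 0.1123, 0.0035]
tool_rot: [0.115, 0.993, 0.0, -0.003]
ft_force: [0.1, -0.2, 0.5]
grip_width: 0.0848
```

jog_arm([
  [[0, 0, 0, 0, 0, 0, 60], [0, 0, 0, 0, 0, 0, 36], [0, 0, 0, 0, 0, 0, 30], [0, 0, 0, 0, 0, 0, 30], [0, 0, 0, 0, 0, 0, 30]],
])

```text
clock: 18.75
eef_pos: [0.5527, 0.1126, 0.005]
tool_rot: [0.115, 0.993, 0.001, -0.001]
ft_force: [1.5, -0.8, -2.8]
grip_width: 0.0418
```

jog_arm([
  [[0, 0, 0, 0, 0, 0, 30], [0, 0, -15, 0, 0, 0, 30], [0, 0, -30, 0, 0, 0, 30], [0, 0, -35, 0, 0, 0, 30], [0, 0, -30, 0, 0, 0, 30]],
])

```text
clock: 19.25
eef_pos: [0.5435, 0.1098, 0.1068]
tool_rot: [0.115, 0.993, -0.004, -0.014]
ft_force: [1.4, 0.5, -6.0]
grip_width: 0.0413
```

jog_arm([
  [[0, 0, -30, 0, 0, 0, 30], [0, 0, -15, 0, 0, 0, 30], [0, 0, 0, 0, 0, 0, 30], [0, 0, 0, 0, 0, 0, 30]],
])

```text
clock: 19.65
eef_pos: [0.5432, 0.109, 0.1528]
tool_rot: [0.115, 0.993, -0.005, -0.015]
ft_force: [-0.7, 0.3, -7.2]
grip_width: 0.0419
```

```bash
python3 -c "
from h import *
ft();level(4)
"
```

```text
F [-0.7   0.26 -7.23] T [ 0.049 -0.053  0.016] tooly moment -0.04 tau [  0.   -49.23  27.34   0.3    0.     0.  ] j [0.2  0.42 0.04 1.23 0.   0.43] v 0.006 p [0.5432 0.109  0.1528] xyaw 166.8 z [-0.031 -0.006 -1.   ]
raw [-0.0296  0.0298 -7.0705] sd [0.035 0.    0.526] corr - -0.1 corr + 0.04
```

jog_arm([
  [[0, 0, 0, 0, 7, 0, 30], [0, 0, 0, 0, 8, 0, 30], [0, 0, 0, 0, 8, 0, 30], [0, 0, 0, 0, 6, 0, 30], [0, 0, 0, 0, 0, 0, 30]],
])

```text
clock: 20.35
eef_pos: [0.5377, 0.1085, 0.1434]
tool_rot: [0.112, 0.954, 0.023, -0.278]
ft_force: [0.2, -0.2, -8.9]
grip_width: 0.0412
```

jog_arm([
  [[0, 0, 0, 0, 0, 0, 30], [0, 0, 0, 0, 0, 0, 30], [0, 0, 0, 0, 0, 0, 30], [0, 0, 0, 0, 0, 0, 30], [0, 0, 0, 0, 0, 0, 30]],
])

```text
clock: 20.85
eef_pos: [0.5381, 0.1093, 0.1458]
tool_rot: [0.11, 0.956, 0.023, -0.272]
ft_force: [0.8, -0.0, -6.7]
grip_width: 0.0413
```

jog_arm([
  [[0, 0, -2, 0, -6, 0, 30], [0, 0, -2, 0, -6, 0, 30], [0, 0, -2, 0, -6, 0, 30], [0, 0, -2, 0, -6, 0, 30], [0, 0, -2, 0, -6, 0, 30]],
])

```text
clock: 21.35
eef_pos: [0.5401, 0.1084, 0.1542]
tool_rot: [0.113, 0.993, -0.007, -0.009]
ft_force: [-0.2, 0.1, -5.8]
grip_width: 0.0412
```

jog_arm([
  [[0, 0, 0, 0, -1, 0, 30], [0, 0, 0, 0, 0, 0, 30], [0, 0, 0, 0, 0, 0, 30]],
])

```text
clock: 21.65
eef_pos: [0.5345, 0.1094, 0.1583]
tool_rot: [0.112, 0.994, -0.007, -0.0]
ft_force: [0.9, -0.8, -6.8]
grip_width: 0.0413
```

```bash
python3 -c "
from h import *
ft();level(8)
"
```

```text
F [ 0.89 -0.77 -6.84] T [0.083 0.068 0.012] tooly moment 0.084 tau [ 2.400e-01 -4.703e+01  2.629e+01  4.000e-02 -9.000e-02  1.000e-02] j [ 0.21  0.38 -0.    1.2  -0.01  0.43] v 0.012 p [0.5345 0.1094 0.1583] xyaw 167.2 z [-0.003 -0.014 -1.   ]
raw [ 9.7800e-02 -8.0000e-04 -6.4933e+00] sd [0.02  0.    0.618] corr - 0.1 corr + 0.096
```

jog_arm([
  [[0, 0, 0, 0, -7, 0, 30], [0, 0, 0, 0, -8, 0, 30], [0, 0, 0, 0, -8, 0, 30], [0, 0, 0, 0, -7, 0, 30], [0, 0, 0, 0, 0, 0, 30]],
])

```text
clock: 22.55
eef_pos: [0.5313, 0.1066, 0.1496]
tool_rot: [0.107, 0.96, -0.039, 0.258]
ft_force: [-1.5, -0.6, -7.6]
grip_width: 0.0416
```

jog_arm([
  [[0, 0, 0, 0, 0, 0, 30], [0, 0, 0, 0, 0, 0, 30], [0, 0, 0, 0, 0, 0, 30], [0, 0, 0, 0, 0, 0, 30], [0, 0, 0, 0, 0, 0, 30]],
])

```text
clock: 23.05
eef_pos: [0.5374, 0.1081, 0.1536]
tool_rot: [0.108, 0.96, -0.038, 0.257]
ft_force: [-0.2, 0.4, -6.5]
grip_width: 0.041
```

jog_arm([
  [[-1.5, 0, 0, 0, 5, 0, 30], [-1.5, 0, 0, 0, 5, 0, 30], [-1.5, 0, 0, 0, 5, 0, 30], [-1.5, 0, 0, 0, 5, 0, 30], [-1.5, 0, 0, 0, 6, 0, 30]],
])

```text
clock: 23.55
eef_pos: [0.5448, 0.1064, 0.1572]
tool_rot: [0.113, 0.993, -0.011, 0.028]
ft_force: [0.6, 1.1, -6.4]
grip_width: 0.0414
```

jog_arm([
  [[0, 0, 0, 0, 3, 0, 30], [0, 0, 0, 0, 0, 0, 30], [0, 0, 0, 0, 0, 0, 30]],
])

```text
clock: 23.85
eef_pos: [0.5532, 0.1048, 0.1579]
tool_rot: [0.116, 0.993, -0.008, 0.005]
ft_force: [0.4, -0.1, -6.3]
grip_width: 0.0415
```

```bash
python3 -c "
from h import *
ft();level(8)
"
```

```text
F [ 0.37 -0.15 -6.29] T [ 0.068 -0.004 -0.062] tooly moment 0.013 tau [-2.300e-01 -4.741e+01  2.723e+01  3.000e-02 -8.000e-02 -1.000e-02] j [ 0.2   0.4   0.04  1.2  -0.02  0.43] v 0.026 p [0.5532 0.1048 0.1579] xyaw 166.7 z [ 0.008 -0.018 -1.   ]
raw [-0.0431 -0.0106 -6.7565] sd [0.044 0.001 0.67 ] corr - -0.018 corr + -0.068
```

Place_3: moment after + tilt 0.039, after − tilt about 0.04, so sound (already in the tray). Place_1: 0.096 against −0.068, a difference of 0.16 N m, so loose and it goes to the bin.

```bash
python3 -c "
from h import *
plan((pose(521,-402,145,169),15),grip=30)
"
```

```text
[[-5.8, -33.4, 1.5, -0.1, 0.0, -0.1, 30.0], [-5.7, -33.4, 1.4, -0.1, 0.0, -0.1, 30.0], [-5.6, -33.4, 1.4, -0.1, 0.0, -0.1, 30.0], [-5.5, -33.4, 1.3, -0.1, 0.0, -0.1, 30.0], [-5.4, -33.4, 1.3, -0.1, 0.0, -0.1, 30.0]]
[[-5.3, -33.4, 1.3, -0.1, 0.0, -0.1, 30.0], [-5.2, -33.5, 1.2, -0.1, 0.0, -0.1, 30.0], [-5.2, -33.5, 1.2, -0.1, 0.0, -0.1, 30.0], [-5.1, -33.5, 1.2, -0.1, 0.0, -0.1, 30.0], [-5.0, -33.5, 1.1, -0.1, 0.0, -0.1, 30.0]]
[[-4.9, -33.5, 1.1, -0.1, 0.0, -0.1, 30.0], [-4.8, -33.5, 1.0, -0.1, 0.0, -0.1, 30.0], [-4.7, -33.5, 1.0, -0.1, 0.0, -0.1, 30.0], [-4.6, -33.6, 1.0, -0.1, 0.0, -0.1, 30.0], [-4.6, -33.6, 0.9, -0.1, 0.0, -0.1, 30.0]]
```

jog_arm([
  [[-4, -18, 1, -0.2, 0, 0, 30], [-5.5, -33.5, 1, -0.2, 0, -0.2, 30], [-5.5, -33.5, 1, -0.2, 0, -0.2, 30], [-5.5, -33.5, 1, -0.2, 0, -0.2, 30], [-5.5, -33.5, 1, 0, 0, -0.2, 30]],
])

```text
clock: 24.75
eef_pos: [0.5433, -0.0471, 0.1557]
tool_rot: [0.102, 0.995, 0.0, 0.007]
ft_force: [0.1, 0.4, -6.8]
grip_width: 0.0415
```

jog_arm([
  [[-5.5, -33.5, 1, 0, 0, -0.2, 30], [-5, -33.5, 1, 0, 0, -0.2, 30], [-5, -33.5, 1, 0, 0, -0.2, 30], [-5, -33.5, 1, 0, 0, -0.2, 30], [-5, -33.5, 1, 0, 0, -0.2, 30]],
])

```text
clock: 25.25
eef_pos: [0.5344, -0.2223, 0.1523]
tool_rot: [0.092, 0.996, -0.0, 0.009]
ft_force: [0.4, 0.1, -6.6]
grip_width: 0.0416
```

jog_arm([
  [[-5, -33.5, 1, 0, 0, -0.2, 30], [-5, -33.5, 1, 0, 0, -0.2, 30], [-5, -33.5, 1, 0, 0, -0.2, 30], [-5, -28, 1, 0, 0, 0, 30], [-4, -15, 1, 0, 0, 0, 30]],
])

```text
clock: 25.75
eef_pos: [0.5308, -0.3758, 0.1481]
tool_rot: [0.087, 0.996, -0.002, 0.01]
ft_force: [-0.4, -0.0, -7.2]
grip_width: 0.0415
```

```bash
python3 -c "
from h import *
ft();plan((pose(521,-402,70,169),5),grip=30)
"
```

```text
F [-0.42 -0.02 -7.2 ] T [ 0.038 -0.035  0.006] tooly moment -0.028 tau [ -0.13 -56.87  26.93  -0.3   -0.16   0.09] j [-0.62  0.57  0.28  1.26  0.01 -0.44] v 0.328 p [ 0.5308 -0.3758  0.1481] xyaw 170.0 z [ 0.019 -0.005 -1.   ]
[[1.3, -5.5, 15.6, -0.0, 0.2, 0.2, 30.0], [1.2, -5.5, 15.6, -0.0, 0.2, 0.2, 30.0], [1.2, -5.5, 15.6, -0.0, 0.2, 0.2, 30.0], [1.1, -5.5, 15.6, -0.0, 0.2, 0.2, 30.0], [1.0, -5.5, 15.6, -0.0, 0.2, 0.2, 30.0]]
```

jog_arm([
  [[1, -5.5, 10, 0, 0.3, 0.2, 30], [1, -5.5, 15, 0, 0.3, 0.2, 30], [1, -5, 15, 0, 0.3, 0.2, 30], [1, -3, 15, 0, 0.2, 0.2, 30], [1, 0, 10, 0, 0, 0.2, 30]],
])

```text
clock: 26.25
eef_pos: [0.5222, -0.3943, 0.0775]
tool_rot: [0.097, 0.995, -0.0, -0.001]
ft_force: [0.2, 1.0, -6.3]
grip_width: 0.0413
```

```bash
python3 -c "
from h import *
ft();plan((pose(521,-402,10,169),6),grip=30)
im=camera('wrist'); cv2.imwrite('pics/w3.png',im[:,:,::-1])
"
```

```text
F [ 0.17  1.02 -6.28] T [ 0.046 -0.026 -0.031] tooly moment -0.017 tau [-2.600e-01 -5.899e+01  2.713e+01  2.100e-01 -9.000e-02 -4.000e-02] j [-0.65  0.64  0.22  1.15 -0.   -0.45] v 0.24 p [ 0.5222 -0.3943  0.0775] xyaw 168.9 z [-0.002 -0.    -1.   ]
[[-0.1, -1.3, 11.2, -0.0, -0.0, -0.0, 30.0], [-0.1, -1.3, 11.2, -0.0, -0.0, -0.0, 30.0], [-0.1, -1.3, 11.2, -0.0, -0.0, -0.0, 30.0], [-0.1, -1.3, 11.2, -0.0, -0.0, -0.0, 30.0], [-0.1, -1.3, 11.2, -0.0, -0.0, -0.0, 30.0]]
[[-0.1, -1.3, 11.2, -0.0, -0.0, -0.0, 30.0]]
```

View pics/w3.png

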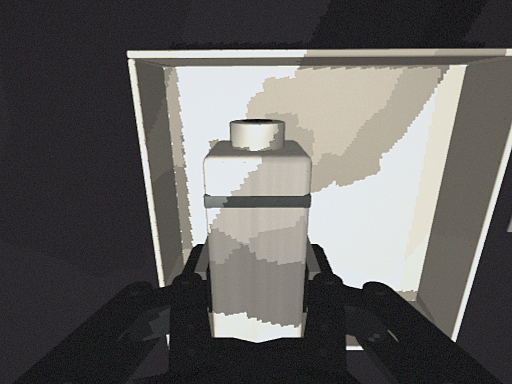

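```bash
python3 -c "
from h import *
w=wray([(128,53),(511,54),(161,282)],.055)*1000; a=np.radians(-11); M=np.array([[np.cos(a),np.sin(a)],[-np.sin(a),np.cos(a)]])
print(w.round(), ((w[:,:2]-[530.6,-353])@M.T).round(1)); ft(); plan((pose(522,-398,30,169),4),grip=30)
"
```

```text
[[ 407. -441.   55.]
 [ 446. -243.   55.]
 [ 547. -467.   55.]] [[-105.  -109.7]
 [-104.    91.6]
 [  37.9 -108.4]]
F [-1.74  1.12 -9.4 ] T [ 0.097  0.103 -0.024] tooly moment 0.12 tau [ -0.27 -65.66  30.9   -0.38  -0.08  -0.  ] j [-0.65  0.64  0.21  1.15 -0.   -0.45] v 0.06 p [ 0.521  -0.3932  0.0754] xyaw 168.9 z [-0.005  0.002 -1.   ]
[[-0.5, -1.1, 11.3, 0.0, -0.1, -0.0, 30.0], [-0.5, -1.1, 11.3, 0.0, -0.1, -0.0, 30.0], [-0.5, -1.1, 11.3, 0.0, -0.1, -0.0, 30.0], [-0.5, -1.1, 11.3, 0.0, -0.1, -0.0, 30.0]]
```

jog_arm([
  [[0, -1, 12, 0, -0.1, 0, 30], [0, -1, 14, 0, -0.1, 0, 30], [0, -1, 14, 0, -0.1, 0, 30], [0, -1, 12, 0, 0, 0, 30], [0, 0, 8, 0, 0, 0, 30]],
])

```text
clock: 26.8
eef_pos: [0.5213, -0.3936, 0.0127]
tool_rot: [0.095, 0.996, 0.001, 0.0]
ft_force: [-0.4, 0.7, -6.6]
grip_width: 0.0415
```

```bash
python3 -c "
from h import *
ft()"
```

```text
F [-0.36  0.71 -6.64] T [ 0.001 -0.072  0.018] tooly moment -0.07 tau [-6.000e-02 -5.923e+01  2.472e+01  1.400e-01 -3.000e-02 -1.000e-02] j [-0.65  0.7   0.14  1.01  0.   -0.46] v 0.165 p [ 0.5213 -0.3936  0.0127] xyaw 169.1 z [ 0.001  0.002 -1.   ]
```

Same lowering and release as in the tray, then up.

jog_arm([
  [[0, 0, 2, 0, 0, 0, 30], [0, 0, 2, 0, 0, 0, 30], [0, 0, 1, 0, 0, 0, 30], [0, 0, 1, 0, 0, 0, 30], [0, 0, 0, 0, 0, 0, 30]],
])

```text
clock: 27.3
eef_pos: [0.522, -0.3931, 0.0067]
tool_rot: [0.094, 0.996, 0.001, 0.001]
ft_force: [0.3, 0.4, -6.2]
grip_width: 0.0415
```

jog_arm([
  [[0, 0, 0, 0, 0, 0, 44], [0, 0, 0, 0, 0, 0, 52], [0, 0, 0, 0, 0, 0, 58], [0, 0, 0, 0, 0, 0, 60], [0, 0, -10, 0, 0, 0, 60]],
])

```text
clock: 27.8
eef_pos: [0.5254, -0.396, 0.0226]
tool_rot: [0.094, 0.996, -0.002, 0.005]
ft_force: [1.0, 0.5, -0.6]
grip_width: 0.0599
```

jog_arm([
  [[0, 0, -30, 0, 0, 0, 60], [0, 0, -40, 0, 0, 0, 60], [0, 0, -40, 0, 0, 0, 60], [0, 15, -20, 0, 0, 0, 85], [0, 30, 0, 0, 0, 0, 85]],
])

```text
clock: 28.3
eef_pos: [0.5325, -0.3543, 0.1625]
tool_rot: [0.097, 0.995, -0.003, 0.008]
ft_force: [1.0, 0.0, 0.2]
grip_width: 0.0843
```

```bash
python3 -c "
from h import *
ft();plan((pose(526,-2,110,167),11),grip=85)"
```

```text
F [0.99 0.05 0.16] T [ 0.032 -0.082  0.013] tooly moment -0.074 tau [ -3.33 -50.09  26.12   0.62  -0.16  -0.44] j [-0.59  0.54  0.27  1.28  0.   -0.39] v 0.441 p [ 0.5325 -0.3543  0.1625] xyaw 168.9 z [ 0.014 -0.008 -1.   ]
[[6.8, 31.3, 4.5, -0.0, 0.1, 0.2, 85.0], [6.9, 31.3, 4.5, -0.0, 0.1, 0.2, 85.0], [7.0, 31.3, 4.5, -0.0, 0.1, 0.2, 85.0], [7.1, 31.3, 4.6, -0.0, 0.1, 0.2, 85.0], [7.2, 31.2, 4.6, -0.0, 0.1, 0.2, 85.0]]
[[7.3, 31.2, 4.6, -0.0, 0.1, 0.2, 85.0], [7.4, 31.2, 4.6, -0.0, 0.1, 0.2, 85.0], [7.4, 31.2, 4.7, -0.0, 0.1, 0.2, 85.0], [7.5, 31.1, 4.7, -0.0, 0.1, 0.2, 85.0], [7.6, 31.1, 4.7, -0.0, 0.1, 0.2, 85.0]]
[[7.7, 31.1, 4.7, -0.0, 0.1, 0.2, 85.0]]
```

jog_arm([
  [[7, 31.5, 4.5, 0, 0.1, 0.2, 85], [7, 31.5, 4.5, 0, 0.1, 0.2, 85], [7, 31.5, 4.5, 0, 0.1, 0.2, 85], [7, 31.5, 4.5, 0, 0.1, 0.2, 85], [7, 31.5, 4.5, 0, 0.1, 0.2, 85]],
])

```text
clock: 28.8
eef_pos: [0.5336, -0.1907, 0.1472]
tool_rot: [0.108, 0.994, -0.006, 0.011]
ft_force: [0.6, -0.4, 0.2]
grip_width: 0.0853
```

jog_arm([
  [[7, 31.5, 4.5, 0, 0.1, 0.2, 85], [7.5, 31.5, 4.5, 0, 0.1, 0.2, 85], [7.5, 31.5, 4.5, 0, 0.1, 0.2, 85], [7.5, 28, 4.5, 0, 0.1, 0.2, 85], [7, 18, 4.5, 0, 0.1, 0.2, 85]],
])

```text
clock: 29.3
eef_pos: [0.5308, -0.0388, 0.1281]
tool_rot: [0.116, 0.993, -0.005, 0.011]
ft_force: [-0.2, 0.2, 0.7]
grip_width: 0.085
```

```bash
python3 -c "
from h import *
ft(); im=camera('wrist'); cv2.imwrite('pics/w4.png',im[:,:,::-1]); plan((pose(526,-2,60,167),4),grip=85)
"
```

```text
F [-0.18  0.22  0.69] T [-0.011  0.005 -0.008] tooly moment 0.002 tau [-1.160e+00 -4.086e+01  2.361e+01  6.000e-02  4.000e-02 -2.700e-01] j [-0.07  0.35 -0.12  1.08 -0.01  0.17] v 0.399 p [ 0.5308 -0.0388  0.1281] xyaw 166.7 z [ 0.021 -0.013 -1.   ]
[[3.2, 8.3, 16.7, -0.1, 0.3, -0.0, 85.0], [3.2, 8.2, 16.8, -0.1, 0.3, -0.0, 85.0], [3.1, 8.2, 16.8, -0.1, 0.3, -0.0, 85.0], [3.0, 8.2, 16.8, -0.1, 0.3, -0.0, 85.0]]
```

View pics/w4.png

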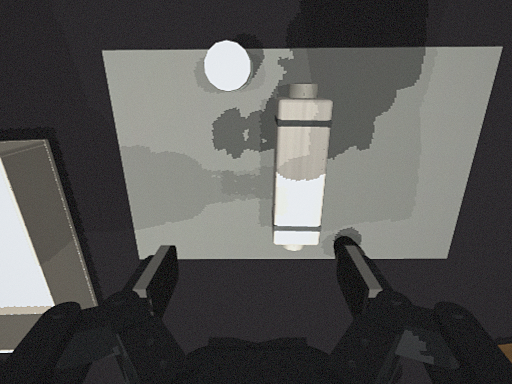

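```bash
python3 -c "
from h import *
w=wray([(275,122),(330,123),(321,229),(273,228)],.045)*1000; print(w.round(0)[:,:2].tolist(),w.mean(0).round(1),rect(w/1000)); print(now()[0])
plan((pose(526,-2,60,167),5),grip=85)
"
```

```text
[[474.0, -11.0], [485.0, 31.0], [575.0, 10.0], [564.0, -31.0]] [ 5.244e+02 -4.000e-01  4.500e+01] (array([ 5.244e+02, -4.000e-01]), array([42.6, 93. ]), 76.9)
[ 0.52981591 -0.0363982   0.12735067]
[[2.6, 6.6, 13.4, -0.1, 0.2, -0.0, 85.0], [2.5, 6.6, 13.4, -0.1, 0.2, -0.0, 85.0], [2.5, 6.6, 13.4, -0.1, 0.2, -0.0, 85.0], [2.4, 6.6, 13.4, -0.1, 0.2, -0.0, 85.0], [2.4, 6.5, 13.5, -0.1, 0.2, -0.0, 85.0]]
```

Target (525, −1).

jog_arm([
  [[3, 7, 13, 0, 0.3, 0, 85], [3, 7, 13, -0.2, 0.3, 0, 85], [3, 7, 13, -0.2, 0.3, 0, 85], [2.5, 7, 13, -0.2, 0.2, 0, 85], [2, 5, 10, 0, 0.1, 0, 85]],
])

```text
clock: 29.85
eef_pos: [0.5264, -0.0004, 0.0631]
tool_rot: [0.116, 0.993, 0.003, 0.002]
ft_force: [-0.3, -0.3, 0.2]
grip_width: 0.085
```

```bash
python3 -c "
from h import *
ft();plan((pose(525,-1,5,167),5),grip=85)
"
```

```text
F [-0.28 -0.35  0.2 ] T [-0.013  0.031  0.03 ] tooly moment 0.027 tau [-2.400e-01 -4.263e+01  2.171e+01  2.200e-01  4.000e-02 -8.000e-02] j [-0.    0.42 -0.2   0.94  0.    0.23] v 0.239 p [ 5.264e-01 -4.000e-04  6.310e-02] xyaw 166.7 z [ 0.005  0.005 -1.   ]
[[0.3, -0.2, 11.6, 0.1, 0.0, -0.1, 85.0], [0.3, -0.2, 11.6, 0.1, 0.0, -0.1, 85.0], [0.3, -0.2, 11.6, 0.1, 0.0, -0.1, 85.0], [0.3, -0.2, 11.6, 0.1, 0.0, -0.1, 85.0], [0.3, -0.2, 11.6, 0.1, 0.0, -0.1, 85.0]]
```

jog_arm([
  [[0, -1, 13, 0.1, 0, -0.1, 85], [0, -0.5, 14, 0.1, 0, -0.1, 85], [0, 0, 14, 0.1, 0, -0.1, 85], [0, 0, 10, 0, 0, 0, 85], [0, 0, 3, 0, 0, 0, 85]],
])

```text
clock: 30.35
eef_pos: [0.5237, -0.0024, 0.0018]
tool_rot: [0.114, 0.993, -0.001, -0.001]
ft_force: [0.4, 0.5, 0.5]
grip_width: 0.085
```

```bash
python3 -c "
from h import *
ft()
"
```

```text
F [0.44 0.51 0.46] T [ 0.038  0.019 -0.019] tooly moment 0.028 tau [ 4.000e-02 -4.317e+01  1.914e+01 -1.100e-01 -0.000e+00 -0.000e+00] j [-0.    0.5  -0.27  0.81 -0.    0.22] v 0.073 p [ 0.5237 -0.0024  0.0018] xyaw 166.9 z [-0.003 -0.001 -1.   ]
```

Raise 3 mm, close, lift.

jog_arm([
  [[0, 0, -3, 0, 0, 0, 85], [0, 0, 0, 0, 0, 0, 60], [0, 0, 0, 0, 0, 0, 36], [0, 0, 0, 0, 0, 0, 30], [0, 0, 0, 0, 0, 0, 30]],
])

```text
clock: 30.85
eef_pos: [0.5249, -0.0019, 0.0061]
tool_rot: [0.115, 0.993, 0.001, -0.0]
ft_force: [0.6, -0.0, -5.8]
grip_width: 0.0415
```

jog_arm([
  [[0, 0, 0, 0, 0, 0, 30], [0, 0, 0, 0, 0, 0, 30], [0, 0, -15, 0, 0, 0, 30], [0, 0, -30, 0, 0, 0, 30], [0, 0, -35, 0, 0, 0, 30]],
])

```text
clock: 31.35
eef_pos: [0.5155, -0.0025, 0.0785]
tool_rot: [0.115, 0.993, -0.001, -0.012]
ft_force: [0.9, 0.1, -8.1]
grip_width: 0.0412
```

jog_arm([
  [[0, 0, -35, 0, 0, 0, 30], [0, 0, -25, 0, 0, 0, 30], [0, 0, -10, 0, 0, 0, 30], [0, 0, 0, 0, 0, 0, 30], [0, 0, 0, 0, 0, 0, 30]],
])

```text
clock: 31.85
eef_pos: [0.5134, -0.0034, 0.1477]
tool_rot: [0.115, 0.993, -0.003, -0.016]
ft_force: [0.1, -0.4, -8.2]
grip_width: 0.0413
```

```bash
python3 -c "
from h import *
ft()
"
```

```text
F [ 0.07 -0.44 -8.18] T [ 0.014 -0.178 -0.042] tooly moment -0.169 tau [ -0.   -45.73  27.19   0.4    0.    -0.  ] j [-0.01  0.34 -0.08  1.18 -0.    0.22] v 0.016 p [ 0.5134 -0.0034  0.1477] xyaw 166.8 z [-0.033 -0.002 -0.999]
```

jog_arm([
  [[0, 0, -2, 0, 7, 0, 30], [0, 0, -2, 0, 8, 0, 30], [0, 0, -2, 0, 8, 0, 30], [0, 0, -2, 0, 6, 0, 30], [0, 0, 0, 0, 0, 0, 30]],
])

```text
clock: 32.35
eef_pos: [0.5068, -0.0037, 0.1414]
tool_rot: [0.111, 0.953, 0.025, -0.282]
ft_force: [1.0, 0.9, -10.2]
grip_width: 0.0416
```

jog_arm([
  [[0, 0, 0, 0, 0, 0, 30], [0, 0, 0, 0, 0, 0, 30], [0, 0, 0, 0, 0, 0, 30], [0, 0, 0, 0, 0, 0, 30], [0, 0, 0, 0, 0, 0, 30]],
])

```text
clock: 32.85
eef_pos: [0.5061, -0.0033, 0.1409]
tool_rot: [0.111, 0.954, 0.025, -0.279]
ft_force: [0.8, -1.0, -7.9]
grip_width: 0.0414
```

jog_arm([
  [[0, 0, -2, 0, -6, 0, 30], [0, 0, -2, 0, -6, 0, 30], [0, 0, -2, 0, -6, 0, 30], [0, 0, -2, 0, -6, 0, 30], [0, 0, -2, 0, -6, 0, 30]],
])

```text
clock: 33.35
eef_pos: [0.5076, -0.0039, 0.1496]
tool_rot: [0.114, 0.993, -0.005, -0.016]
ft_force: [-0.5, -0.6, -8.4]
grip_width: 0.0417
```

jog_arm([
  [[0, 0, 0, 0, -1, 0, 30], [0, 0, 0, 0, 0, 0, 30], [0, 0, 0, 0, 0, 0, 30]],
])

```text
clock: 33.65
eef_pos: [0.5012, -0.0028, 0.1531]
tool_rot: [0.113, 0.994, -0.006, -0.008]
ft_force: [-0.6, -1.6, -9.0]
grip_width: 0.0415
```

```bash
python3 -c "
from h import *
ft();level(8)
"
```

```text
F [-0.55 -1.6  -9.04] T [ 0.038 -0.024  0.008] tooly moment -0.015 tau [  0.12 -43.77  26.28   0.18  -0.07   0.  ] j [ 0.    0.31 -0.12  1.17 -0.01  0.23] v 0.013 p [ 0.5012 -0.0028  0.1531] xyaw 167.0 z [-0.018 -0.01  -1.   ]
raw [ 0.0417  0.015  -8.4114] sd [0.025 0.    0.291] corr - 0.006 corr + 0.077
```

jog_arm([
  [[0, 0, 0, 0, -7, 0, 30], [0, 0, 0, 0, -8, 0, 30], [0, 0, 0, 0, -8, 0, 30], [0, 0, 0, 0, -7, 0, 30], [0, 0, 0, 0, 0, 0, 30]],
])

```text
clock: 34.55
eef_pos: [0.4954, -0.004, 0.1426]
tool_rot: [0.108, 0.962, -0.037, 0.247]
ft_force: [-2.4, 0.5, -10.2]
grip_width: 0.0416
```

jog_arm([
  [[0, 0, 0, 0, 0, 0, 30], [0, 0, 0, 0, 0, 0, 30], [0, 0, 0, 0, 0, 0, 30], [0, 0, 0, 0, 0, 0, 30], [0, 0, 0, 0, 0, 0, 30]],
])

```text
clock: 35.05
eef_pos: [0.5026, -0.0036, 0.1474]
tool_rot: [0.108, 0.962, -0.036, 0.246]
ft_force: [-0.1, -0.4, -8.7]
grip_width: 0.0415
```

jog_arm([
  [[-1.5, 0, 0, 0, 5, 0, 30], [-1.5, 0, 0, 0, 5, 0, 30], [-1.5, 0, 0, 0, 5, 0, 30], [-1.5, 0, 0, 0, 5, 0, 30], [-1.5, 0, 0, 0, 6, 0, 30]],
])

```text
clock: 35.55
eef_pos: [0.511, -0.0055, 0.151]
tool_rot: [0.113, 0.993, -0.01, 0.018]
ft_force: [1.0, -0.1, -8.4]
grip_width: 0.0414
```

jog_arm([
  [[0, 0, 0, 0, 3, 0, 30], [0, 0, 0, 0, 0, 0, 30], [0, 0, 0, 0, 0, 0, 30]],
])

```text
clock: 35.85
eef_pos: [0.5211, -0.0074, 0.152]
tool_rot: [0.115, 0.993, -0.007, -0.003]
ft_force: [0.3, 0.3, -8.1]
grip_width: 0.0416
```

```bash
python3 -c "
from h import *
ft();level(8); plan((pose(542,-296,145,169),9),grip=30)
"
```

```text
F [ 0.28  0.3  -8.11] T [ 0.045 -0.05  -0.005] tooly moment -0.038 tau [ -0.11 -44.36  27.25   0.15  -0.06  -0.  ] j [-0.01  0.34 -0.08  1.17 -0.01  0.22] v 0.028 p [ 0.5211 -0.0074  0.152 ] xyaw 166.8 z [-0.008 -0.013 -1.   ]
raw [-1.0050e-01  6.4000e-03 -8.4578e+00] sd [0.039 0.001 0.699] corr - -0.116 corr + -0.085
[[-9.8, -30.7, 1.2, -0.1, -0.0, -0.2, 30.0], [-9.7, -30.7, 1.2, -0.1, -0.0, -0.2, 30.0], [-9.6, -30.8, 1.1, -0.1, -0.0, -0.2, 30.0], [-9.4, -30.8, 1.1, -0.1, -0.0, -0.2, 30.0], [-9.3, -30.9, 1.0, -0.1, -0.0, -0.2, 30.0]]
[[-9.2, -30.9, 1.0, -0.1, -0.0, -0.2, 30.0], [-9.0, -30.9, 0.9, -0.1, -0.0, -0.2, 30.0], [-8.9, -31.0, 0.9, -0.1, -0.0, -0.2, 30.0], [-8.8, -31.0, 0.9, -0.1, -0.0, -0.2, 30.0]]
```

Place_2: 0.077 against −0.085, a difference of 0.16 N m, so loose. It goes to the bin, beside the first one.

jog_arm([
  [[-6, -18, 1, -0.2, 0, 0, 30], [-9.5, -31, 1, -0.2, 0, -0.2, 30], [-9.5, -31, 1, -0.2, 0, -0.2, 30], [-9.5, -31, 1, -0.2, 0, -0.2, 30], [-9.5, -31, 1, 0, 0, -0.2, 30]],
])

```text
clock: 36.75
eef_pos: [0.5306, -0.1539, 0.149]
tool_rot: [0.102, 0.995, 0.001, -0.002]
ft_force: [0.5, -0.3, -7.8]
grip_width: 0.0417
```

jog_arm([
  [[-9, -31, 1, 0, 0, -0.2, 30], [-9, -31, 1, 0, 0, -0.2, 30], [-9, -31, 1, 0, 0, -0.2, 30], [-8, -28, 1, 0, 0, -0.2, 30], [-6, -18, 1, 0, 0, 0, 30]],
])

```text
clock: 37.25
eef_pos: [0.5427, -0.3056, 0.1436]
tool_rot: [0.095, 0.995, 0.001, -0.001]
ft_force: [-0.4, 0.6, -9.0]
grip_width: 0.0412
```

```bash
python3 -c "
from h import *
ft();plan((pose(540,-303,70,169),5),grip=30)
"
```

```text
F [-0.36  0.63 -8.97] T [-0.053 -0.096  0.003] tooly moment -0.104 tau [ 1.800e-01 -5.595e+01  2.685e+01 -3.000e-02 -1.800e-01  1.400e-01] j [-0.51  0.53  0.21  1.25  0.   -0.32] v 0.35 p [ 0.5427 -0.3056  0.1436] xyaw 169.1 z [-0.002  0.002 -1.   ]
[[0.6, 0.4, 14.7, 0.0, -0.0, 0.0, 30.0], [0.6, 0.4, 14.7, 0.0, -0.0, 0.0, 30.0], [0.6, 0.4, 14.7, 0.0, -0.0, 0.0, 30.0], [0.6, 0.4, 14.7, 0.0, -0.0, 0.0, 30.0], [0.6, 0.4, 14.7, 0.0, -0.0, 0.0, 30.0]]
```

jog_arm([
  [[0.5, 5, 8, 0, 0, 0, 30], [0.5, 2, 15, 0, 0, 0, 30], [0.5, 1, 15, 0, 0, 0, 30], [0.5, 0, 15, 0, 0, 0, 30], [0, 0, 10, 0, 0, 0, 30]],
])

```text
clock: 37.75
eef_pos: [0.5424, -0.3001, 0.0791]
tool_rot: [0.097, 0.995, -0.0, 0.001]
ft_force: [-0.3, 0.4, -8.6]
grip_width: 0.041
```

```bash
python3 -c "
from h import *
ft();plan((pose(540,-303,15,169),5),grip=30)
im=camera('wrist'); cv2.imwrite('pics/w5.png',im[:,:,::-1])
"
```

```text
F [-0.32  0.44 -8.56] T [ 0.026 -0.057 -0.034] tooly moment -0.051 tau [-1.500e-01 -5.640e+01  2.695e+01  9.000e-02 -4.000e-02 -0.000e+00] j [-0.51  0.57  0.1   1.1   0.   -0.31] v 0.225 p [ 0.5424 -0.3001  0.0791] xyaw 168.8 z [ 0.001 -0.001 -1.   ]
[[0.4, -0.7, 12.8, -0.0, 0.0, -0.0, 30.0], [0.4, -0.7, 12.8, -0.0, 0.0, -0.0, 30.0], [0.4, -0.7, 12.8, -0.0, 0.0, -0.0, 30.0], [0.4, -0.7, 12.8, -0.0, 0.0, -0.0, 30.0], [0.4, -0.7, 12.8, -0.0, 0.0, -0.0, 30.0]]
```

View pics/w5.png

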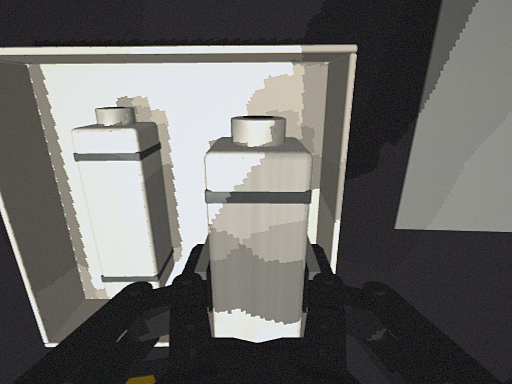

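The first binned cartridge lies flat at about (120,195). The held one hangs over free floor, a little close to the right wall, so I shift it about 5 mm inward.

jog_arm([
  [[0.5, -2, 12, 0, 0, 0, 30], [0.5, -2, 14, 0, 0, 0, 30], [0.5, -2, 14, 0, 0, 0, 30], [0.5, -1, 12, 0, 0, 0, 30], [0, 0, 10, 0, 0, 0, 30]],
])

```text
clock: 38.3
eef_pos: [0.5406, -0.3064, 0.0144]
tool_rot: [0.097, 0.995, -0.001, 0.002]
ft_force: [1.3, 0.6, -8.0]
grip_width: 0.0411
```

```bash
python3 -c "
from h import *
ft()
"
```

```text
F [ 1.3   0.62 -8.01] T [ 0.008 -0.039  0.02 ] tooly moment -0.037 tau [-4.000e-02 -5.708e+01  2.443e+01  2.600e-01 -3.000e-02 -1.000e-02] j [-0.52  0.64  0.03  0.96  0.   -0.32] v 0.222 p [ 0.5406 -0.3064  0.0144] xyaw 168.9 z [ 0.004 -0.002 -1.   ]
```

jog_arm([
  [[0, 0, 3, 0, 0.2, 0, 30], [0, 0, 2, 0, 0, 0, 30], [0, 0, 2, 0, 0, 0, 30], [0, 0, 1, 0, 0, 0, 30], [0, 0, 0, 0, 0, 0, 30]],
])

```text
clock: 38.8
eef_pos: [0.5408, -0.3063, 0.0077]
tool_rot: [0.096, 0.995, -0.001, 0.0]
ft_force: [0.4, 0.2, -8.0]
grip_width: 0.0414
```

jog_arm([
  [[0, 0, 0, 0, 0, 0, 44], [0, 0, 0, 0, 0, 0, 52], [0, 0, 0, 0, 0, 0, 58], [0, 0, 0, 0, 0, 0, 60], [0, 0, -10, 0, 0, 0, 60]],
])

```text
clock: 39.3
eef_pos: [0.5457, -0.3089, 0.023]
tool_rot: [0.096, 0.995, -0.003, 0.006]
ft_force: [-0.2, -0.7, -1.1]
grip_width: 0.0598
```

jog_arm([
  [[0, 0, -30, 0, 0, 0, 60], [0, 0, -40, 0, 0, 0, 60], [0, 0, -40, 0, 0, 0, 60], [0, 0, -30, 0, 0, 0, 60], [40, 0, -10, 0, 0, 0, 60]],
])

```text
clock: 39.8
eef_pos: [0.508, -0.301, 0.1808]
tool_rot: [0.095, 0.995, -0.004, 0.009]
ft_force: [-0.7, -0.9, 0.4]
grip_width: 0.0598
```

jog_arm([
  [[40, 0, 0, 0, 0, 0, 60], [40, 0, 0, 0, 0, 0, 60], [40, 0, 0, 0, 0, 0, 60], [20, 0, 0, 0, 0, 0, 60], [0, 0, 0, 0, 0, 0, 60]],
])

```text
clock: 40.3
eef_pos: [0.3655, -0.274, 0.1863]
tool_rot: [0.096, 0.995, -0.008, 0.015]
ft_force: [1.5, 0.4, 0.4]
grip_width: 0.06
```

```bash
python3 -c "
from h import *
ft(); im=camera('top'); cv2.imwrite('pics/top1.png',cv2.resize(im[:,:,::-1],(800,600),interpolation=cv2.INTER_CUBIC))
im=camera('scene'); cv2.imwrite('pics/scene1.png',cv2.resize(im[:,:,::-1],(800,600),interpolation=cv2.INTER_CUBIC))
"
```

```text
F [1.48 0.4  0.4 ] T [-0.003 -0.081  0.02 ] tooly moment -0.08 tau [ -0.3  -32.87  23.75  -0.06  -0.06  -0.07] j [-0.64  0.16 -0.22  1.16  0.   -0.45] v 0.022 p [ 0.3655 -0.274   0.1863] xyaw 169.0 z [ 0.027 -0.019 -0.999]
```

View pics/top1.png

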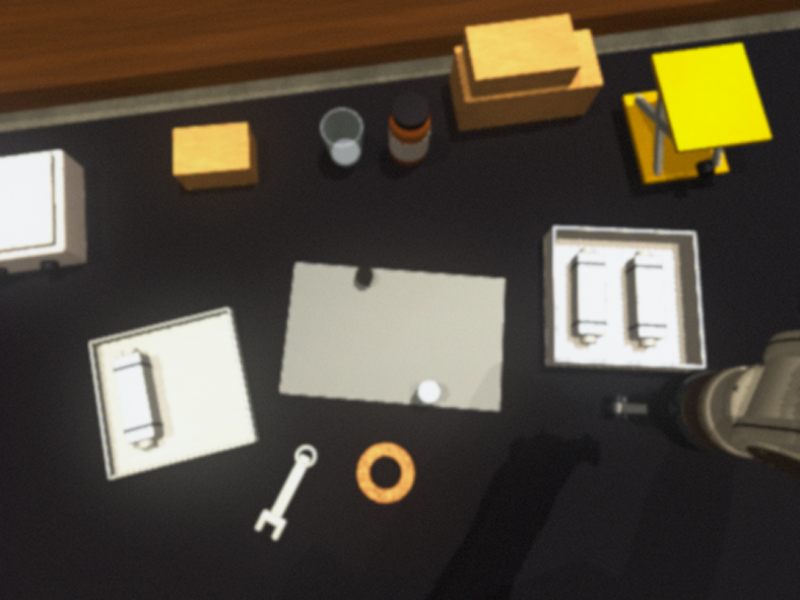

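View pics/scene1.png

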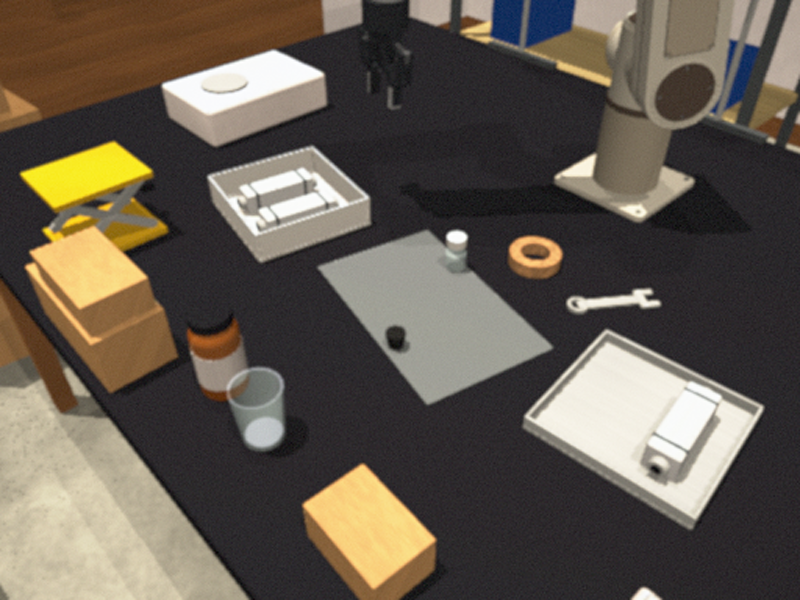

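The pictures show one cartridge flat in the tray at top view (137,398) and two flat side by side in the bin at (591,295) and (648,298). Bystanders are where they were and the arm is clear.

```bash
python3 -c "
from workcell import *
print(job_done())"
```

```text
the job is handed in; nothing more can be done
None
```

I tilt-tested all three cartridges and sorted them: one sound in the steel tray, two loose in the white bin. I handed the job in at about 40.5 s of the 72 s allowed; no verdict was reported.

| Cartridge | Level moment after + tilt (N m) | Level moment after − tilt (N m) | Change (N m) | Result |
|---|---|---|---|---|
| place_3 | 0.04 | 0.04 | about 0 | sound, tray |
| place_1 | 0.10 | −0.07 | 0.16 | loose, bin |
| place_2 | 0.08 | −0.085 | 0.16 | loose, bin |

- **Uncertain reading:** The first single readings on place_3 disagreed by about 0.1 N m because of sensor noise and leftover tilt. I tilted it one way again and averaged the readings, and the two sides then agreed.
- **Answer visible in the rules:** The judging text gives away that two cartridges are loose and one is sound. The sorting was based on the measured moments, which agree with that count.
- **Final check:** The last top and scene pictures show all three lying flat, none on another. The bystanders appear unmoved by eye, and the gripper was empty at about 0.19 m height. I did not measure the final cartridge positions numerically.

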